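# Turn the setting-out board over and demould the chocolate blocks onto it

## Robot

A 6-joint arm with a two-finger parallel gripper is mounted at the origin on a cart in front of the work surface, level with it; the furniture and walls round the work are solid. World frame = base frame: x ahead of the robot, y to its left, z up, the work surface at z = 0. Lengths are in mm, angles in rad, forces in N, time in s.
With the tool pointing down it reaches from about 350 to 975 mm from the base axis. Payload 7.1 kg.
Tool frame: the origin (TCP) lies at the very end of the fingers, on their centre line; the grasp point (between the pads) lies ctrl.hold_point_z behind it (ctrl.hold_point_z is the distance from the TCP to the grasp point, in mm); z points along the fingers, y is the line along which they close (so a half turn about z gives the same grasp; the last joint's range is limited). The gripper opens to 88 mm and grips with 3 to 60 N. Pads are 20 mm wide; open, the fingers measure 115 mm over their backs; the gripper's body (75 mm by 178 mm) begins 61 mm behind the grasp point.
Start: joints at [1.276, 0.423, 1.63, -0, 1.089, -0.019], TCP at [170.166, 601.372, 222.675] pointing down, gripper open.
Joint ranges: [-3, 3], [-0.9, 2.11], [0.09, 2.58], [-1.31, 4.45], [0.11, 2.69], [-2.54, 2.54]. Speed limits (rad/s): [2.39, 2.39, 3.01, 3.14, 3.14, 3.14].

## Interface

Orientations are given as a rotation vector (axis times angle).
In Python, from workcell import ctrl gives the robot as it stands. The module is installed in compiled form; this text tells all that it offers.
- The arm moves only by the shell command python3 -m creep 'ROWS'. ROWS is JSON, a list of rows, each an object with "translation": the shift along the tool's x, y, z in mm, a list of three; "angular": the turn, a rotation vector about the tool's x, y, z in rad, a list of three; "jaw": the opening, from 0 (shut) to 1 (fully open). A call has exactly 8 rows; each row is the pose to reach, as a shift and turn from the pose commanded when the call began, along the tool's axes at that moment; what a row does not reach only later rows make up. A row lasts 1/8 s, in which the tool goes at most 62.5 mm and 10.7 degrees, less where a joint would pass 70% of its speed; a pose out of reach is approached as far as the arm can. A call with a gripper value outside its range is refused whole. The fingers move at their own pace and stop on an object; the grip force is fixed at half the most. Time passes only in rows, so rows that repeat a pose let the fingers close, or fill a call up. It gives the time, the measured TCP pose, the force, the opening and the grip force at its end, in the units of the state.
- ctrl.get_obs(): the state, without advancing time (a new reading comes with each control period).
- ctrl.get_image(name): name is "scene" or "top" or "wrist"; returns the picture (384x512x3 uint8, red, green, blue); there is no depth.
- ctrl.camera_info(name): a dict with "camera_matrix" (3x3 intrinsics, pixels), "world_from_camera" (4x4, takes a point from camera to world coordinates). Camera axes: x right, y up, looking along -z (the intrinsics and any distortion apply to the point x, -y, -z); pixel columns grow to the right and rows downward; lengths in mm; the calibration is good to about 2 mm. A picture is of the moment at which its call begins: read the wrist's pose just before it. camera_info takes no time and is no camera call; for the wrist camera it gives the pose at the moment of the call.
- ctrl.close_job(): hands the job in; it is judged then, once.
Trained networks look in the newest picture that a camera, given by its name, has taken for a name from the list of things; names that differ only in an ending like _2 or _b are one class to them, and where a whole thing is asked for, a point or a joint stands for the part that bears it (a point fixed in the world has none). Each returns a list of dicts, best first, with "score" (0 to 1); they miss things now and then, are a little off and sometimes report something else, mostly with a low value. They report only what shows in the picture. A call takes as long as a camera call.
- ctrl.look_for(camera, label): "rect" ([left, top, right, bottom] in pixels, round what is visible of it).
The state is a dict: "t": time; "qpos": joint angles; "qvel": joint speeds; "joint_torque": joint torques, N m; "ee_pos": TCP position; "orientation": TCP orientation; "ft_force": force on the tool from outside, world axes, zero at the start; "moment": the same for the moment, N m; "width": finger opening in mm; "grasp_force": force on a finger pad.
Only numpy, scipy, OpenCV 4.12 (cv2) and the standard library are available. Lean on these libraries where they do the work, as an engineer would, in place of code of your own. Each camera call takes 0.05 s, during which the arm holds its last target. There are 200 camera calls.

## Task

The blue setting-out board lies face down beside the steel stop: first tip it up against the stop and lay it over so that it lies flat on the table with its pockets up, letting it down rather than letting it fall. Then lift every chocolate block out of the mould and set each one down flat in a pocket of its own on the board, and last put the steel cover on the empty mould so that it sits fully down. Leave the jars, label roll, marker, stamp, spare cap and tally counter where they are.

Things in the scene. Friction and masses are not known exactly. Their poses are not given: they have to be found in the camera images.
- stop: upright bent-steel squaring stop screwed to the table (fixed): plate 200 mm long (its y), 100 mm high, 5 mm thick, facing to the robot's right. Origin at the foot of its flat face, middle of its length; x points into the face, -x out of it over the board. Behind it are a foot flange 22 mm deep and two small gussets up to 46 mm high; its hemmed top edge reaches 104 mm.
- board: blue plastic setting-out board, 164 (x) x 152 (y) x 30 mm (z), 0.55 kg, loose beside the stop, its 152 mm edge at x = +82 lying 5 to 25 mm from it. Too wide to grasp lying flat. Origin at the middle of its pocketed face; z points from there to the plain face, so up at the start and down in the end. Stood on a 152 mm edge, flush with the stop, it stays up by itself, 164 mm high.
- lip_1 (a point): middle of the outer face of the board's lip at its x = -82 mm edge (z = 24 mm). There a finger recess is cut out of the pocketed face: 50 mm long (board y -25 to 25), 15 mm deep into the board, 18 mm high (z 0 to 18). Above it stays a lip 12 mm thick (z 18 to 30): a fingertip can get under it as the board lies at the start, and it can be pinched from above when the board stands.
- lip_2 (a point): the same lip and finger recess at the board's opposite edge, x = +82 mm
- mould: aluminium lower half of a block mould (fixed), 150 mm (x) x 140 mm (y), 30 mm high; origin at the centre of its underside. Four cavities 63 x 43 mm, 18 mm deep (floor 12 mm up), centred at x = +-36, y = +-39 mm, long side along x.
- cover: stainless dust cover of the mould, a shallow cap 164 mm (x) x 154 mm (y), 15 mm high with a 12 mm deep skirt, opening 158 x 148 mm, 0.35 kg; origin at the centre of the plane of its lower rim. It goes over the mould with its x along the mould's x (either way round), 4 mm loose all round, and its top then rests on the mould: its origin is then 18 mm above the mould's origin.
- cover_handle (a point): middle of the cover's bar handle, 50 mm above the cover's rim plane: a round bar 13 mm thick, 90 mm long, along the cover's y, with 28 mm free height under it
- block_1: set chocolate block, 60 mm (x) x 40 mm (y) x 40 mm (z), 0.12 kg; origin at its centre. At the start it stands in a cavity of the mould with its upper 22 mm above the mould. Two to four of the four blocks are present.
- block_2: set chocolate block, 60 mm (x) x 40 mm (y) x 40 mm (z), 0.12 kg; origin at its centre. At the start it stands in a cavity of the mould with its upper 22 mm above the mould. Two to four of the four blocks are present.
- block_3: set chocolate block, 60 mm (x) x 40 mm (y) x 40 mm (z), 0.12 kg; origin at its centre. At the start it stands in a cavity of the mould with its upper 22 mm above the mould. Two to four of the four blocks are present.
- block_4: set chocolate block, 60 mm (x) x 40 mm (y) x 40 mm (z), 0.12 kg; origin at its centre. At the start it stands in a cavity of the mould with its upper 22 mm above the mould. Two to four of the four blocks are present.
- pocket_1 (a point): centre of the floor of one of the board's four pockets, each 47 mm (board x) x 67 mm (board y), 7 mm deep; centred at x = +-42.5, y = +-36 mm, z = 7 mm in the board's frame, so 23 mm above the table when the board lies pockets up
- pocket_2 (a point): centre of the floor of one of the board's four pockets, each 47 mm (board x) x 67 mm (board y), 7 mm deep; centred at x = +-42.5, y = +-36 mm, z = 7 mm in the board's frame, so 23 mm above the table when the board lies pockets up
- pocket_3 (a point): centre of the floor of one of the board's four pockets, each 47 mm (board x) x 67 mm (board y), 7 mm deep; centred at x = +-42.5, y = +-36 mm, z = 7 mm in the board's frame, so 23 mm above the table when the board lies pockets up
- pocket_4 (a point): centre of the floor of one of the board's four pockets, each 47 mm (board x) x 67 mm (board y), 7 mm deep; centred at x = +-42.5, y = +-36 mm, z = 7 mm in the board's frame, so 23 mm above the table when the board lies pockets up
- jar_a: filled glass jar with a cap, 66 mm round, 91 mm tall, at the left; leave it alone
- jar_b: filled jar with a cap like jar_a, at the left; leave it alone
- jar_c: filled jar with a cap like jar_a, under the wire tripod at the left; leave it alone
- marker: marker pen, 138 mm long, 19 mm thick, lying at the right end of the table; leave it alone
- labels: roll of blank labels, 69 mm round, 40 mm high, at the left; leave it alone
- stamp: wooden rubber stamp, 30 x 50 mm, 76 mm tall, at the left; leave it alone
- spare_cap: loose 63 mm jar cap, 14 mm high, near the left front edge of the table; leave it alone
- tally_counter: hand tally counter, 76 x 50 x 22 mm, lying at the left front of the table; leave it alone

How it is judged:
By the outcome, as a careful person would: the job done as asked, in the order asked, and still so for the second after the job is handed in, with the robot touching nothing.
Of block_1, block_2, block_3, block_4 only 2 to 4 are there at a start; the rules pass over those that are not, and their reading is None.
At some moment in a run one of cover, block_1, block_2, block_3, block_4 may be knocked a few centimetres aside while the robot is not near it.
It also fails if it takes over 210 s, if anything falls off the work surface, if the arm or the gripper's body presses on something with over 40 N, if the wrist force passes 120 N, or if a joint passes its speed limit or range.

## Working session

There is one attempt and no reset: what is moved stays moved. The work goes in short steps, Python scripts to look and compute and a shell command to move; the robot and the scene stay as the last step left them, time stands still between calls to the robot, and variables do not carry over. Pictures are saved under pics/ and viewed, at most 14 in all, crops included, and the job is handed in when it is done.

```bash
mkdir -p pics; ls; cat > h.py <<'E'
import numpy as np,cv2
from scipy.spatial.transform import Rotation as R
from workcell import ctrl
def snap(n,f):
    im=ctrl.get_image(n); cv2.imwrite('pics/'+f,im[:,:,::-1]); return im
def ray(n,px):
    c=ctrl.camera_info(n);K=np.array(c['camera_matrix']);T=np.array(c['world_from_camera'])
    d=np.linalg.inv(K)@[px[0],px[1],1]; d=np.array([d[0],-d[1],-d[2]])
    return T[:3,3],T[:3,:3]@d
def at(n,px,z):
    o,d=ray(n,px); return o+d*(z-o[2])/d[2]
def proj(n,p):
    c=ctrl.camera_info(n);K=np.array(c['camera_matrix']);T=np.array(c['world_from_camera'])
    q=T[:3,:3].T@(np.array(p)-T[:3,3]); q=K@[q[0],-q[1],-q[2]]; return q[:2]/q[2]
def st():
    o=ctrl.get_obs(); print('t',round(o['t'],2),'p',np.round(o['ee_pos'],1),'rv',np.round(o['orientation'],3),'F',np.round(o['ft_force'],1),'w',round(o['width'],1),'g',np.round(o['grasp_force'],1)); return o
E
python3 - <<'E'
from h import *
o=st(); print(o['qpos'],ctrl.hold_point_z); print(R.from_rotvec(o['orientation']).as_matrix().round(3))
for n in ['scene','top','wrist']:
    snap(n,n+'0.png'); c=ctrl.camera_info(n); print(n,{k:(np.round(v,3).tolist() if not isinstance(v,str) else v) for k,v in c.items()})
for n in ['top','scene']:
    for l in ['stop','board','lip_1','mould','cover','cover_handle','block_1']:
        print(n,l,[(np.round(r['rect']).tolist(),round(r['score'],2)) for r in ctrl.look_for(n,l)][:5])
E
```

```text
pics
t 0.0 p [170.  600.9 221.9] rv [-4.320e-01 -3.112e+00  2.000e-03] F [-0.1 -0.5 -0.4] w 87.8 g 0.0
[ 1.27603433e+00  4.23821885e-01  1.63066410e+00 -1.96588509e-05
  1.08856282e+00 -1.90281806e-02] 18.700000000000003
[[-0.962  0.272 -0.   ]
 [ 0.272  0.962 -0.001]
 [ 0.    -0.001 -1.   ]]
scene {'camera_matrix': [[420.472, 0.0, 254.298], [0.0, 420.472, 189.035], [0.0, 0.0, 1.0]], 'world_from_camera': [[-0.662, 0.411, -0.626, -498.698], [-0.749, -0.34, 0.569, 940.71], [0.021, 0.846, 0.534, 924.227], [0.0, 0.0, 0.0, 1.0]]}
top {'camera_matrix': [[409.826, 0.0, 263.009], [0.0, 409.826, 199.543], [0.0, 0.0, 1.0]], 'world_from_camera': [[-0.024, 0.995, -0.096, 357.802], [-1.0, -0.025, -0.011, 16.056], [-0.013, 0.095, 0.995, 1403.329], [0.0, 0.0, 0.0, 1.0]]}
wrist {'camera_matrix': [[310.282, 0.0, 258.889], [0.0, 310.282, 193.078], [0.0, 0.0, 1.0]], 'world_from_camera': [[0.271, -0.926, -0.262, 97.714], [0.963, 0.261, 0.074, 621.847], [-0.0, -0.272, 0.962, 383.621], [0.0, 0.0, 0.0, 1.0]]}
top stop [([214.0, 183.0, 238.0, 239.0], 0.61)]
top board [([231.0, 190.0, 287.0, 250.0], 0.96)]
top lip_1 [([231.0, 193.0, 285.0, 250.0], 0.86)]
top mould [([299.0, 198.0, 344.0, 241.0], 0.85)]
top cover [([351.0, 191.0, 400.0, 242.0], 0.7)]
top cover_handle [([351.0, 192.0, 398.0, 246.0], 0.55)]
top block_1 [([306.0, 203.0, 320.0, 222.0], 0.6), ([307.0, 220.0, 316.0, 240.0], 0.52)]
scene stop [([224.0, 189.0, 250.0, 239.0], 0.78)]
scene board [([246.0, 198.0, 295.0, 231.0], 0.83)]
scene lip_1 [([245.0, 195.0, 296.0, 233.0], 0.79)]
scene mould [([284.0, 178.0, 333.0, 210.0], 0.79), ([247.0, 195.0, 295.0, 232.0], 0.37)]
scene cover [([301.0, 165.0, 348.0, 198.0], 0.66)]
scene cover_handle [([311.0, 168.0, 350.0, 196.0], 0.64), ([180.0, 256.0, 199.0, 273.0], 0.57), ([247.0, 195.0, 300.0, 232.0], 0.39)]
scene block_1 [([299.0, 187.0, 315.0, 204.0], 0.61), ([287.0, 180.0, 303.0, 192.0], 0.53)]
```

View pics/top0.png

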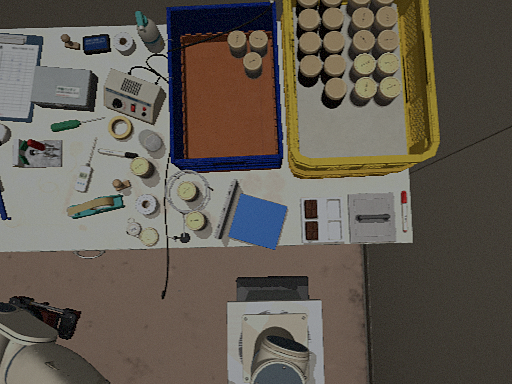

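View pics/scene0.png

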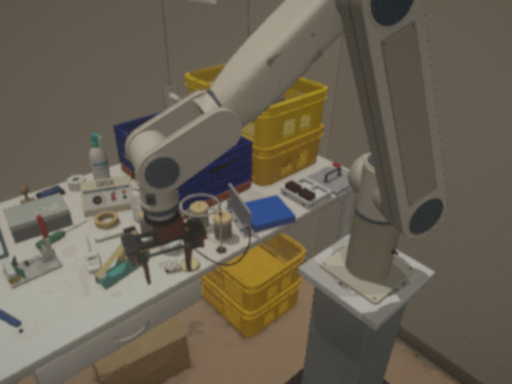

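The top view shows the board at about (258,220), the stop at about (228,210), and the mould at (322,220) with two blocks in its left cavities, at (311,210) and (311,231). The cover is at (375,217). The tripod and jars stand just behind the stop.

```bash
cat >> h.py <<'E'
def blue(im):
    hsv=cv2.cvtColor(im,cv2.COLOR_RGB2HSV); m=cv2.inRange(hsv,(98,120,60),(122,255,255))
    return cv2.morphologyEx(m,cv2.MORPH_OPEN,np.ones((3,3)))
E
python3 - <<'E'
from h import *
im=cv2.imread('pics/top0.png')[:,:,::-1].copy()
m=blue(im); m[:180]=0; m[:,:200]=0;m[:,300:]=0
c=max(cv2.findContours(m,0,2)[0],key=cv2.contourArea)
b=cv2.boxPoints(cv2.minAreaRect(c)); 
P=np.array([at('top',p,30) for p in b]); print(b.round(1).tolist(),P.round(0).tolist(),'c',P.mean(0).round(0),[np.linalg.norm(P[i]-P[i-1]).round(0) for i in range(4)])
for nm,px,z in [('stoptop1',(237,182),104),('stoptop2',(220,238),104),('mould',(321.5,220),30),('cover',(373,217),15),('b1',(311,210),52),('b2',(311,231),52),('tableedge',(320,246),0),('tableright',(412,220),0),('crate',(230,168),50),('ycrate',(340,178),0)]: print(nm,at('top',px,z).round(0))
i2=cv2.resize(im[170:260,200:420],None,fx=3.6,fy=3.6,interpolation=cv2.INTER_CUBIC); cv2.imwrite('pics/top0c.png',i2[:,:,::-1])
E
```

```text
[[228.10000610351562, 236.1999969482422], [240.39999389648438, 193.0], [286.8999938964844, 206.3000030517578], [274.6000061035156, 249.5]] [[370.0, 150.0, 30.0], [514.0, 106.0, 30.0], [465.0, -49.0, 30.0], [322.0, -4.0, 30.0]] c [418.  51.  30.] [np.float64(161.0), np.float64(151.0), np.float64(163.0), np.float64(150.0)]
stoptop1 [541. 112. 104.]
stoptop2 [364. 169. 104.]
mould [ 416. -163.   30.]
cover [ 423. -339.   15.]
b1 [ 449. -127.   52.]
b2 [ 380. -125.   52.]
tableedge [ 329. -159.    0.]
tableright [ 410. -475.    0.]
crate [597. 138.  50.]
ycrate [ 561. -236.    0.]
```

View pics/top0c.png

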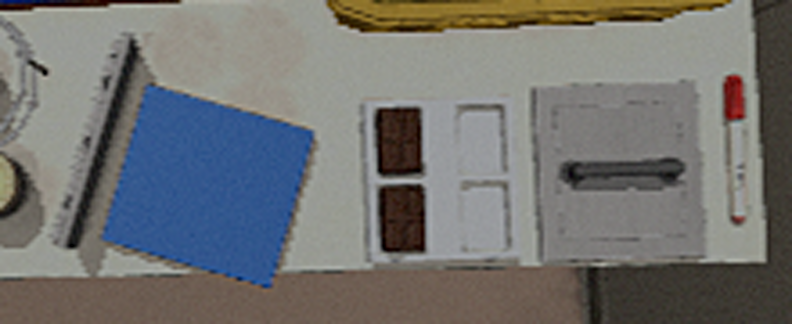

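The board's x axis points along about (0.30, 0.95), with its centre near (418, 51). The mould is at (416, -163) and square with the world axes. I'll move over the board for a closer look.

```bash
python3 -m creep '[{"translation":[0,0,-60],"angular":[0,0,0],"jaw":1},{"translation":[-40,-50,-100],"angular":[0,0,0],"jaw":1},{"translation":[-80,-100,-110],"angular":[0,0,0],"jaw":1},{"translation":[-120,-150,-110],"angular":[0,0,0],"jaw":1},{"translation":[-160,-200,-110],"angular":[0,0,0],"jaw":1},{"translation":[-200,-250,-110],"angular":[0,0,0],"jaw":1},{"translation":[-240,-300,-110],"angular":[0,0,0],"jaw":1},{"translation":[-280,-345,-110],"angular":[0,0,0],"jaw":1}]'; python3 -c "
from h import *
o=st();print(o['qpos'].tolist() if hasattr(o['qpos'],'tolist') else o['qpos'])"
```

```text
t: 1.85
ee_pos: [338.4, 207.6, 333.1]
orientation: [0.431, 3.111, 0.001]
ft_force: [1.5, -0.4, -0.6]
width: 87.7
grasp_force: 0.0
t 1.85 p [338.4 207.6 333.1] rv [4.310e-01 3.111e+00 1.000e-03] F [ 1.5 -0.4 -0.6] w 87.7 g 0.0
[0.5204336837247274, -0.06503394474894947, 1.9684805040500346, -4.865536131740006e-05, 1.236820625028112, -0.7751401694285048]
```

```bash
python3 -m creep '[{"translation":[-25,-40,20],"angular":[0,0,0],"jaw":1},{"translation":[-55,-80,40],"angular":[0,0,0],"jaw":1},{"translation":[-85,-120,60],"angular":[0,0,0],"jaw":1},{"translation":[-108,-154,80],"angular":[0,0,0],"jaw":1},{"translation":[-108,-154,80],"angular":[0,0,0],"jaw":1},{"translation":[-108,-154,80],"angular":[0,0,0],"jaw":1},{"translation":[-108,-154,80],"angular":[0,0,0],"jaw":1},{"translation":[-108,-154,80],"angular":[0,0,0],"jaw":1}]'; python3 - <<'E'
from h import *
o=st();print(list(o['qpos']))
im=snap('wrist','w1.png')
m=blue(im); c=max(cv2.findContours(m,0,2)[0],key=cv2.contourArea); b=cv2.approxPolyDP(c,8,True)[:,0]; print(b.tolist(),[at('wrist',p,30).round(1).tolist() for p in b])
for l in ['stop','lip_1','mould','block_1','cover_handle']: print(l,[(np.round(r['rect']).tolist(),round(r['score'],2)) for r in ctrl.look_for('wrist',l)][:4])
E
```

```text
t: 2.85
ee_pos: [400.1, 32.7, 253.2]
orientation: [0.429, 3.111, 0.0]
ft_force: [0.5, -0.9, -0.1]
width: 87.6
grasp_force: 0.0
t 2.85 p [400.1  32.7 253.2] rv [0.429 3.111 0.   ] F [ 0.5 -0.9 -0.1] w 87.6 g 0.0
[np.float64(0.05183590156637479), np.float64(0.03896456749713372), np.float64(2.0624847460033426), np.float64(7.736462084920897e-05), np.float64(1.0390405480733085), np.float64(-1.244915317615621)]
[[211, 114], [212, 228], [332, 231], [342, 117]] [[322.2, -4.6, 30.0], [462.5, -48.9, 30.0], [509.9, 104.1, 30.0], [368.1, 146.3, 30.0]]
stop [([341.0, 105.0, 393.0, 244.0], 0.68)]
lip_1 [([209.0, 114.0, 345.0, 234.0], 0.65)]
mould [([41.0, 147.0, 191.0, 280.0], 0.85)]
block_1 [([126.0, 214.0, 165.0, 253.0], 0.74), ([104.0, 166.0, 158.0, 219.0], 0.56)]
cover_handle [([0.0, 177.0, 78.0, 263.0], 0.79)]
```

View pics/w1.png

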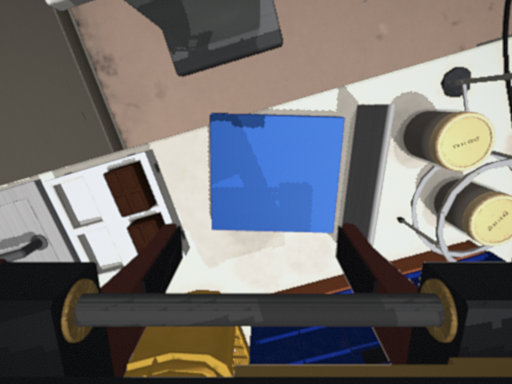

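The board is clear in the wrist view, with corners at (211,114), (212,228), (332,231) and (342,117). The stop runs along columns 345-390. Next I tilt the tool and descend to the right of the lip.

```bash
python3 -m creep '[{"translation":[-2,-8,20],"angular":[-0.1,0,0.005],"jaw":1},{"translation":[-4,-16,50],"angular":[-0.25,0,0.015],"jaw":1},{"translation":[-6,-25,80],"angular":[-0.4,0,0.02],"jaw":1},{"translation":[-9,-34,105],"angular":[-0.524,0,0.028],"jaw":1},{"translation":[-9,-34,123],"angular":[-0.524,0,0.028],"jaw":1},{"translation":[-9,-34,123],"angular":[-0.524,0,0.028],"jaw":1},{"translation":[-9,-34,123],"angular":[-0.524,0,0.028],"jaw":1},{"translation":[-9,-34,123],"angular":[-0.524,0,0.028],"jaw":1}]'; python3 - <<'E'
from h import *
for p in [(390,105),(378,240)]: print('stop top', at('wrist',p,104).round(1))
o=st();print(list(o['qpos'])); M=R.from_rotvec(o['orientation']).as_matrix();print(M.round(3))
im=snap('wrist','w2.png'); snap('scene','s2.png')
C=np.array([415.7,49.2,0]);xb=np.array([.297,.955,0]);yb=np.array([-.955,.297,0])
for s in (-25,25,-76,76): print(proj('wrist',C-82*xb+s*yb+[0,0,30]).round(0),proj('wrist',C-82*xb+s*yb).round(0))
E
```

```text
t: 4.15
ee_pos: [400.1, -3.1, 130.6]
orientation: [0.447, 2.932, 0.787]
ft_force: [0.2, 0.5, 0.5]
width: 88.0
grasp_force: 0.0
stop top [367.3 147.5 104. ]
stop top [478.1 116.6 104. ]
t 4.15 p [400.1  -3.1 130.6] rv [0.447 2.932 0.787] F [0.2 0.5 0.5] w 88.0 g 0.0
[np.float64(-0.43331798408134636), np.float64(0.3289055254948333), np.float64(2.225242732694085), np.float64(0.7433818099602886), np.float64(0.8204078562981761), np.float64(-2.2830401172556822)]
[[-0.955  0.259  0.144]
 [ 0.297  0.826  0.479]
 [ 0.005  0.5   -0.866]]
[168. 233.] [159. 222.]
[163. 173.] [154. 167.]
[173. 288.] [164. 273.]
[157. 104.] [149. 105.]
```

View pics/w2.png

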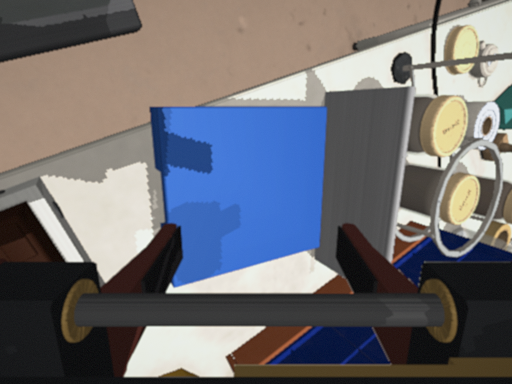

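```bash
cat > kin.py <<'E'
import numpy as np, itertools
from scipy.spatial.transform import Rotation as R
from scipy.optimize import least_squares
Q=[[1.27603433,.423821885,1.6306641,0,1.08856282,-.0190281806],[.52043368,-.06503394,1.9684805,0,1.23682063,-.77514017],[.0518359,.03896457,2.06248475,0,1.03904055,-1.24491532],[-.43331798,.32890553,2.22524273,.74338181,.82040786,-2.28304012]]
P=[[170,600.9,221.9],[338.4,207.6,333.1],[400.1,32.7,253.2],[400.1,-3.1,130.6]]
V=[[-.432,-3.112,.002],[.431,3.111,.001],[.429,3.111,0],[.447,2.932,.787]]
def fk(q,k,s):
    a1,d1,a2,l,m,d6,lat,c=k; s4,s6=s
    z1=R.from_euler('z',q[0]);A=z1*R.from_euler('y',q[1]);B=A*R.from_euler('y',q[2]);D=B*R.from_euler('z',s4*q[3])*R.from_euler('y',q[4]);
    p=z1.apply([a1,lat,d1])+A.apply([0,0,a2])+B.apply([m,0,l])+D.apply([0,0,d6]); return p,D*R.from_euler('z',s6*q[5]+c)
def res(k,s):
    e=[]
    for q,p,v in zip(Q,P,V):
        pp,rr=fk(q,k,s); e+=list(pp-p)+list(300*(rr.inv()*R.from_rotvec(v)).as_rotvec())
    return e
best=None
for s in itertools.product((1,-1),(1,-1)):
  for c in (0,1.57,3.14,-1.57):
    r=least_squares(res,[100,400,450,450,0,300,12,c],args=(s,))
    if best is None or r.cost<best[0]: best=(r.cost,r.x,s,r.fun)
K,S=best[1],best[2]
LO=np.array([-3,-.9,.09,-1.31,.11,-2.54]);HI=np.array([3,2.11,2.58,4.45,2.69,2.54])
def ik(p,rot,q0):
    f=lambda q:np.r_[(fk(q,K,S)[0]-p),200*(fk(q,K,S)[1].inv()*rot).as_rotvec()]
    r=least_squares(f,np.clip(q0,LO+1e-3,HI-1e-3),bounds=(LO,HI)); return r.x,np.abs(r.fun).max()
if __name__=='__main__': print(best[0],K.round(2),S,np.abs(best[3]).max())
E
python3 kin.py; python3 - <<'E'
from h import *
for p in [(327,93),(325,255),(410,89),(393,258)]: print(at('wrist',p,0).round(1),at('wrist',p,104).round(1))
E
```

```text
0.024024255340246915 [1.0000e-02 3.1233e+02 5.6316e+02 4.8487e+02 7.7460e+01 3.0967e+02
 1.1890e+01 1.5700e+00] (1, 1) 0.1349038007984791
[362.7 177.9   0. ] [340.4  87.2 104. ]
[554.6 130.4   0. ] [458.6  58.  104. ]
[397.5 316.    0. ] [361.8 172.2 104. ]
[634.7 251.7   0. ] [507.9 132.6 104. ]
```

```bash
cat > plan.py <<'E'
from h import *
import kin
xb=np.array([.297,.955,0]);xb/=np.linalg.norm(xb);yb=np.array([-xb[1],xb[0],0]);zz=np.array([0,0,1.])
def frame(phi,x=xb):   # tool pointing along x & down by phi; y = up/inward
    p=np.radians(phi); z=np.cos(p)*x-np.sin(p)*zz; y=np.sin(p)*x+np.cos(p)*zz
    return R.from_matrix(np.c_[np.cross(y,z),y,z])
def W(s,v,z): return s*xb+v*yb+z*zz
def tcp(E,phi,g,e):  # E=(s,z) contact edge on lower pad
    p=np.radians(phi); d=np.array([np.cos(p),-np.sin(p)]); n=np.array([np.sin(p),np.cos(p)]); return np.array(E)+e*d+g/2*n
def rows(targets,cur=None,q0=None):  # targets: (pos, Rot)
    o=ctrl.get_obs(); p0,r0=(np.array(o['ee_pos']),R.from_rotvec(o['orientation'])) if cur is None else cur
    q=np.array(o['qpos']) if q0 is None else q0
    for p,r in targets:
        q,err=kin.ik(p,r,q)
        t=r0.inv().apply(p-p0); a=(r0.inv()*r).as_rotvec()
        print(np.round(t,1).tolist(),np.round(a,3).tolist(),'| p',np.round(p).tolist(),'q',q.round(2).tolist(),'err',round(err,1))
    return q
E
python3 - <<'E'
from plan import *
v=-382.4
r=rows([(W(116,v,33),frame(60)),(W(130.5,v,33),frame(60))])
print('lift'); T=[]
for th in np.r_[np.arange(4,76.1,4.5)]:
    t=np.radians(th); a=np.array([-np.cos(t),np.sin(t)]);b=np.array([np.sin(t),np.cos(t)])
    P=np.array([min(251,272-30*np.sin(t)),0]); E=P+164*a+18*b; phi=60+th*20/76
    c=tcp(E,phi,88,8); T.append((W(c[0],v,c[1]),frame(phi)))
rows(T,cur=(W(130.5,v,33),frame(60)),q0=r)
E
```

```text
[-0.1, -48.6, 84.5] [0.0, -0.005, -0.002] | p [400.0, -3.0, 33.0] q [-0.42, 0.57, 2.24, 0.94, 0.65, -2.54] err 2.7
[-0.1, -36.0, 91.7] [0.0, -0.005, -0.002] | p [404.0, 11.0, 33.0] q [-0.39, 0.57, 2.24, 0.97, 0.63, -2.54] err 2.2
lift
[-0.0, 5.8, -9.0] [0.018, -0.0, -0.0] | p [404.0, 12.0, 44.0] q [-0.38, 0.54, 2.25, 0.96, 0.63, -2.52] err 0.0
[0.0, 14.4, -17.6] [0.039, 0.0, 0.0] | p [405.0, 15.0, 55.0] q [-0.36, 0.5, 2.25, 0.91, 0.63, -2.44] err 0.0
[0.0, 23.6, -25.6] [0.06, 0.0, -0.0] | p [406.0, 18.0, 67.0] q [-0.33, 0.46, 2.25, 0.86, 0.63, -2.36] err 0.0
[-0.0, 33.5, -32.7] [0.08, -0.0, 0.0] | p [408.0, 23.0, 78.0] q [-0.31, 0.43, 2.25, 0.81, 0.64, -2.28] err 0.0
[-0.0, 44.0, -39.1] [0.101, 0.0, -0.0] | p [409.0, 29.0, 89.0] q [-0.27, 0.39, 2.24, 0.76, 0.64, -2.19] err 0.0
[-0.0, 55.1, -44.6] [0.122, -0.0, 0.0] | p [411.0, 35.0, 99.0] q [-0.24, 0.36, 2.24, 0.71, 0.64, -2.11] err 0.0
[-0.0, 66.5, -49.2] [0.142, 0.0, -0.0] | p [414.0, 43.0, 109.0] q [-0.21, 0.33, 2.23, 0.66, 0.65, -2.02] err 0.0
[0.0, 78.3, -52.8] [0.163, 0.0, -0.0] | p [416.0, 51.0, 118.0] q [-0.17, 0.31, 2.22, 0.
[... 343 characters left out ...]
 0.68, -1.69] err 0.0
[0.0, 125.2, -59.2] [0.246, 0.0, -0.0] | p [427.0, 86.0, 147.0] q [-0.02, 0.25, 2.17, 0.43, 0.69, -1.61] err 0.0
[-0.0, 136.6, -58.6] [0.266, -0.0, -0.0] | p [430.0, 96.0, 152.0] q [0.02, 0.24, 2.15, 0.38, 0.7, -1.54] err 0.0
[-0.0, 148.1, -56.9] [0.287, -0.0, 0.0] | p [434.0, 106.0, 156.0] q [0.06, 0.24, 2.14, 0.34, 0.71, -1.46] err 0.0
[-0.0, 159.5, -54.1] [0.308, 0.0, -0.0] | p [437.0, 117.0, 160.0] q [0.1, 0.24, 2.12, 0.3, 0.72, -1.39] err 0.0
[-0.0, 170.8, -50.3] [0.328, -0.0, 0.0] | p [440.0, 128.0, 162.0] q [0.14, 0.24, 2.1, 0.27, 0.73, -1.32] err 0.0
[-0.0, 182.0, -45.3] [0.349, -0.0, 0.0] | p [444.0, 140.0, 163.0] q [0.18, 0.25, 2.08, 0.23, 0.74, -1.26] err 0.0
```

```bash
python3 - <<'E'
from plan import *
v=-382.4
r=rows([(W(118,v,60),frame(65)),(W(117,v,29.5),frame(65)),(W(131.7,v,29.5),frame(65))])
E
```

```text
[0.0, -33.4, 62.1] [0.087, -0.005, -0.002] | p [400.0, -1.0, 60.0] q [-0.37, 0.47, 2.25, 0.82, 0.62, -2.36] err 0.0
[-0.1, -49.5, 88.0] [0.087, -0.005, -0.002] | p [400.0, -2.0, 30.0] q [-0.37, 0.55, 2.25, 0.91, 0.56, -2.47] err 0.0
[-0.1, -36.8, 95.4] [0.087, -0.005, -0.002] | p [404.0, 12.0, 30.0] q [-0.33, 0.55, 2.25, 0.93, 0.55, -2.45] err 0.0
```

```bash
python3 -m creep '[{"translation":[0,-17,31],"angular":[0.044,-0.002,0],"jaw":1},{"translation":[0,-33.5,62],"angular":[0.087,-0.005,-0.002],"jaw":1},{"translation":[0,-42,75],"angular":[0.087,-0.005,-0.002],"jaw":1},{"translation":[0,-49.5,88],"angular":[0.087,-0.005,-0.002],"jaw":1},{"translation":[0,-49.5,88],"angular":[0.087,-0.005,-0.002],"jaw":1},{"translation":[0,-43,91.5],"angular":[0.087,-0.005,-0.002],"jaw":1},{"translation":[0,-37,95.5],"angular":[0.087,-0.005,-0.002],"jaw":1},{"translation":[0,-37,95.5],"angular":[0.087,-0.005,-0.002],"jaw":1}]'; python3 - <<'E'
from plan import *
o=st(); p=o['ee_pos']; print('s',p@xb,'v',p@yb,'z',p[2])
T=[]
for th in np.r_[np.arange(4.5,72.1,4.5)]:
    t=np.radians(th); a=np.array([-np.cos(t),np.sin(t)]);b=np.array([np.sin(t),np.cos(t)])
    P=np.array([min(252,271-30*np.sin(t)),0]); E=P+164*a+18*b; phi=65+th*15/72
    c=tcp(E,phi,88,8); T.append((W(c[0],-382.4,c[1]),frame(phi)))
print('A');q=rows(T[:8])
print('B');rows(T[8:],cur=T[7],q0=q)
snap('scene','s3.png')
E
```

```text
t: 5.25
ee_pos: [403.7, 12.4, 28.9]
orientation: [0.452, 2.971, 0.66]
ft_force: [-0.4, 0.0, 0.5]
width: 87.8
grasp_force: 0.0
t 5.25 p [403.7  12.4  28.9] rv [0.452 2.971 0.66 ] F [-0.4  0.   0.5] w 87.8 g 0.0
s 131.7456846603737 v -381.833902395777 z 28.947031007851102
A
[-0.6, 6.7, -10.6] [0.017, -0.001, -0.001] | p [405.0, 14.0, 41.0] q [-0.31, 0.51, 2.25, 0.87, 0.56, -2.38] err 0.0
[-0.5, 14.6, -20.1] [0.033, -0.001, -0.001] | p [406.0, 17.0, 53.0] q [-0.29, 0.48, 2.25, 0.82, 0.57, -2.29] err 0.0
[-0.5, 23.2, -29.0] [0.05, -0.001, -0.001] | p [407.0, 21.0, 65.0] q [-0.27, 0.44, 2.25, 0.76, 0.58, -2.21] err 0.0
[-0.5, 32.5, -37.1] [0.066, -0.001, -0.001] | p [408.0, 25.0, 76.0] q [-0.25, 0.41, 2.24, 0.71, 0.59, -2.13] err 0.0
[-0.5, 42.5, -44.4] [0.082, -0.001, -0.001] | p [410.0, 31.0, 87.0] q [-0.22, 0.38, 2.24, 0.66, 0.6, -2.05] err 0.0
[-0.5, 53.0, -51.0] [0.099, -0.001, -0.001] | p [412.0, 38.0, 98.0] q [-0.19, 0.35, 2.23, 0.61, 0.61, -1.97] err 0.0
[-0.5, 64.1, -56.6] [0.115, -0.001, -0.001] | p [414.0, 45.0, 107.0] q [-0.16, 0.33, 2.22, 0.56, 0.63, -1.89] err 0.0
[-0.5, 75.
[... 308 characters left out ...]
0.44, 0.67, -1.67] err 0.0
[-0.0, 31.5, -14.5] [0.049, -0.0, 0.0] | p [425.0, 77.0, 140.0] q [-0.02, 0.26, 2.17, 0.4, 0.68, -1.6] err 0.0
[-0.0, 42.5, -17.4] [0.065, -0.0, 0.0] | p [427.0, 87.0, 146.0] q [0.01, 0.25, 2.16, 0.36, 0.69, -1.53] err 0.0
[-0.0, 53.8, -19.4] [0.082, 0.0, -0.0] | p [430.0, 96.0, 151.0] q [0.05, 0.24, 2.14, 0.33, 0.71, -1.47] err 0.0
[0.0, 65.4, -20.2] [0.098, -0.0, -0.0] | p [434.0, 107.0, 156.0] q [0.08, 0.24, 2.13, 0.29, 0.72, -1.41] err 0.0
[-0.0, 77.2, -20.1] [0.115, -0.0, 0.0] | p [437.0, 117.0, 159.0] q [0.12, 0.24, 2.11, 0.26, 0.73, -1.34] err 0.0
[-0.0, 89.1, -18.8] [0.131, -0.0, 0.0] | p [440.0, 129.0, 161.0] q [0.15, 0.24, 2.09, 0.23, 0.74, -1.28] err 0.0
```

```bash
python3 -m creep '[{"translation":[-0.5,3.5,-5.5],"angular":[0.008,0,0],"jaw":1},{"translation":[-0.5,6.5,-10.5],"angular":[0.017,0,0],"jaw":1},{"translation":[-0.5,10.5,-15.5],"angular":[0.025,0,0],"jaw":1},{"translation":[-0.5,14.5,-20],"angular":[0.033,-0.001,-0.001],"jaw":1},{"translation":[-0.5,19,-24.5],"angular":[0.042,-0.001,-0.001],"jaw":1},{"translation":[-0.5,23,-29],"angular":[0.05,-0.001,-0.001],"jaw":1},{"translation":[-0.5,32.5,-37],"angular":[0.066,-0.001,-0.001],"jaw":1},{"translation":[-0.5,32.5,-37],"angular":[0.066,-0.001,-0.001],"jaw":1}]'; python3 - <<'E'
from plan import *
o=st(); snap('wrist','w4.png')
E
```

```text
t: 6.3
ee_pos: [408.4, 25.0, 76.3]
orientation: [0.455, 2.999, 0.562]
ft_force: [-0.6, -2.7, -2.2]
width: 88.0
grasp_force: 1.5
t 6.3 p [408.4  25.   76.3] rv [0.455 2.999 0.562] F [-0.6 -2.7 -2.2] w 88.0 g 1.5
```

View pics/w4.png

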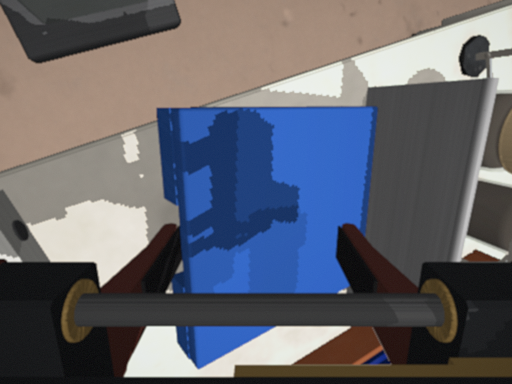

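The board is lifting on the right finger: its left edge is now at columns 160-195, and the force agrees. I continue up the arc.

```bash
python3 - <<'E'
from plan import *
T=[]
for th in [24,30,36,42,48,54,60,65]:
    t=np.radians(th); a=np.array([-np.cos(t),np.sin(t)]);b=np.array([np.sin(t),np.cos(t)])
    P=np.array([min(252,271-30*np.sin(t)),0]); E=P+164*a+18*b; phi=65+th*15/72
    c=tcp(E,phi,88,8); T.append((W(c[0],-382.4,c[1]),frame(phi)))
rows(T)
E
```

```text
[0.0, 13.3, -10.6] [0.022, 0.001, 0.0] | p [411.0, 33.0, 91.0] q [-0.21, 0.37, 2.23, 0.64, 0.6, -2.02] err 0.0
[0.0, 27.2, -19.7] [0.044, 0.001, 0.0] | p [414.0, 42.0, 104.0] q [-0.17, 0.33, 2.22, 0.58, 0.62, -1.92] err 0.0
[-0.0, 42.0, -27.2] [0.065, 0.001, 0.0] | p [417.0, 53.0, 117.0] q [-0.12, 0.3, 2.21, 0.52, 0.64, -1.81] err 0.0
[-0.0, 56.6, -33.5] [0.087, 0.001, 0.0] | p [420.0, 64.0, 128.0] q [-0.08, 0.28, 2.19, 0.46, 0.66, -1.72] err 0.0
[-0.0, 70.7, -38.6] [0.109, 0.001, 0.0] | p [424.0, 74.0, 138.0] q [-0.03, 0.26, 2.18, 0.41, 0.68, -1.62] err 0.0
[-0.0, 85.5, -41.8] [0.131, 0.001, 0.0] | p [427.0, 87.0, 146.0] q [0.01, 0.25, 2.16, 0.36, 0.69, -1.53] err 0.0
[-0.0, 100.8, -43.2] [0.153, 0.001, 0.0] | p [431.0, 100.0, 153.0] q [0.06, 0.24, 2.14, 0.32, 0.71, -1.45] err 0.0
[-0.0, 113.8, -42.8] [0.171, 0.001, 0.0] | p [435.0, 111.0, 157.0] q [0.1, 0.24, 2.12, 0.28, 0.72, -1.38] err 0.0
```

```bash
python3 -m creep '[{"translation":[0,13.5,-10.5],"angular":[0.022,0.001,0],"jaw":1},{"translation":[0,27,-19.5],"angular":[0.044,0.001,0],"jaw":1},{"translation":[0,42,-27],"angular":[0.065,0.001,0],"jaw":1},{"translation":[0,56.5,-33.5],"angular":[0.087,0.001,0],"jaw":1},{"translation":[0,70.5,-38.5],"angular":[0.109,0.001,0],"jaw":1},{"translation":[0,85.5,-42],"angular":[0.131,0.001,0],"jaw":1},{"translation":[0,100.5,-43],"angular":[0.153,0.001,0],"jaw":1},{"translation":[0,113.5,-43],"angular":[0.171,0.001,0],"jaw":1}]'; python3 - <<'E'
from plan import *
o=st(); p=o['ee_pos'];print(p@xb,p@yb); snap('wrist','w5.png')
E
```

```text
t: 7.35
ee_pos: [434.9, 111.2, 156.9]
orientation: [0.466, 3.063, 0.307]
ft_force: [-0.2, -1.5, -0.6]
width: 87.9
grasp_force: 0.6
t 7.35 p [434.9 111.2 156.9] rv [0.466 3.063 0.307] F [-0.2 -1.5 -0.6] w 87.9 g 0.6
235.3201386843822 -382.2240200563945
```

View pics/w5.png

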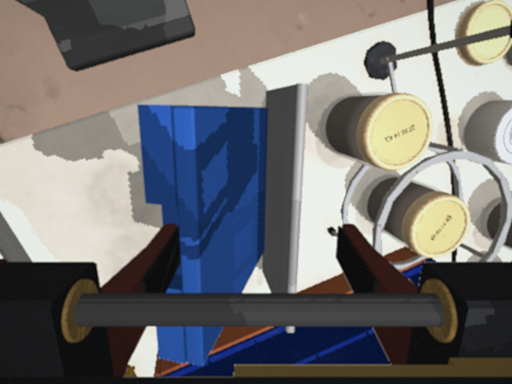

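Board is at about 65°, with its plain face in columns 180-265, next to the stop at 265-300. I'll close the jaws around the lip while keeping the supporting finger still.

```bash
python3 - <<'E'
from plan import *
T=[]
for i,j in enumerate([.9,.8,.7,.6,.5,.4,.3,.3]):
    th=65+min(i+1,7)*5/7; t=np.radians(th); a=np.array([-np.cos(t),np.sin(t)]);b=np.array([np.sin(t),np.cos(t)])
    P=np.array([271-30*np.sin(t),0]); E=P+164*a+18*b; phi=78.5-min(i+1,7)*4.5/7
    c=tcp(E,phi,88*j+2*(j<.9),10); T.append((W(c[0],-382.4,c[1]),frame(phi)))
rows(T)
E
```

```text
[0.5, -3.5, 1.4] [-0.012, -0.001, -0.001] | p [434.0, 109.0, 155.0] q [0.08, 0.24, 2.13, 0.3, 0.72, -1.41] err 0.0
[0.5, -4.9, 0.8] [-0.023, -0.001, -0.001] | p [434.0, 108.0, 156.0] q [0.07, 0.24, 2.13, 0.32, 0.71, -1.43] err 0.0
[0.5, -7.3, 0.3] [-0.034, -0.001, -0.001] | p [433.0, 106.0, 156.0] q [0.06, 0.24, 2.14, 0.34, 0.71, -1.46] err 0.0
[0.5, -9.7, -0.0] [-0.046, -0.001, -0.001] | p [433.0, 103.0, 156.0] q [0.05, 0.24, 2.14, 0.36, 0.71, -1.49] err 0.0
[0.4, -12.0, -0.3] [-0.057, -0.001, -0.001] | p [432.0, 101.0, 155.0] q [0.03, 0.24, 2.15, 0.38, 0.71, -1.52] err 0.0
[0.4, -14.4, -0.4] [-0.068, -0.001, -0.001] | p [431.0, 99.0, 155.0] q [0.02, 0.24, 2.15, 0.4, 0.71, -1.55] err 0.0
[0.4, -16.8, -0.4] [-0.079, -0.001, -0.001] | p [430.0, 97.0, 155.0] q [0.01, 0.24, 2.16, 0.42, 0.71, -1.57] err 0.0
[0.4, -16.8, -0.4] [-0.079, -0.001, -0.001] | p [430.0, 97.0, 155.0] q [0.01, 0.24, 2.16, 0.42, 0.71, -1.57] err 0.0
```

```bash
python3 -m creep '[{"translation":[0.5,-3,1],"angular":[-0.012,0,0],"jaw":0.9},{"translation":[0.5,-5,0.8],"angular":[-0.023,0,0],"jaw":0.8},{"translation":[0.5,-7.5,0.5],"angular":[-0.034,-0.001,-0.001],"jaw":0.7},{"translation":[0.5,-9.5,0],"angular":[-0.046,-0.001,-0.001],"jaw":0.6},{"translation":[0.5,-12,0],"angular":[-0.057,-0.001,-0.001],"jaw":0.5},{"translation":[0.5,-14.5,0],"angular":[-0.068,-0.001,-0.001],"jaw":0.4},{"translation":[0.5,-17,0],"angular":[-0.079,-0.001,-0.001],"jaw":0.3},{"translation":[0.5,-17,0],"angular":[-0.079,-0.001,-0.001],"jaw":0.3}]'; python3 - <<'E'
from plan import *
o=st(); p=o['ee_pos'];print(p@xb,p@yb); snap('wrist','w6.png')
T=[]
for th,phi,j in [(71,73,.25),(72,73,.2),(72,73,.13)]:
    t=np.radians(th); a=np.array([-np.cos(t),np.sin(t)]);b=np.array([np.sin(t),np.cos(t)])
    P=np.array([271-30*np.sin(t),0]); E=P+164*a+18*b
    c=tcp(E,phi,88*j+1,11); T.append((W(c[0],-382.4,c[1]),frame(phi)))
rows(T)
E
```

```text
t: 8.4
ee_pos: [429.5, 94.9, 153.5]
orientation: [0.462, 3.036, 0.426]
ft_force: [-0.3, -1.3, -0.3]
width: 26.4
grasp_force: 0.5
t 8.4 p [429.5  94.9 153.5] rv [0.462 3.036 0.426] F [-0.3 -1.3 -0.3] w 26.4 g 0.5
218.21296496947113 -381.9709661205503
[-0.4, 2.1, 0.4] [-0.018, -0.0, -0.001] | p [431.0, 97.0, 154.0] q [-0.0, 0.24, 2.16, 0.45, 0.7, -1.61] err 0.0
[-0.4, 2.6, 0.6] [-0.018, -0.0, -0.001] | p [431.0, 97.0, 154.0] q [-0.0, 0.24, 2.16, 0.45, 0.7, -1.61] err 0.0
[-0.4, -0.5, 0.6] [-0.018, -0.0, -0.001] | p [430.0, 95.0, 153.0] q [-0.01, 0.24, 2.16, 0.45, 0.7, -1.62] err 0.0
```

View pics/w6.png

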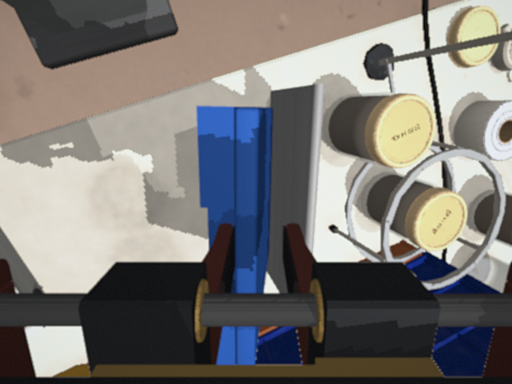

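```bash
python3 -m creep '[{"translation":[0,-1,0],"angular":[-0.01,0,0],"jaw":0.25},{"translation":[0,-3,0],"angular":[-0.02,0,0],"jaw":0.2},{"translation":[0,-5,0],"angular":[-0.02,0,0],"jaw":0.14},{"translation":[0,-6,0],"angular":[-0.02,0,0],"jaw":0},{"translation":[0,-6,0],"angular":[-0.02,0,0],"jaw":0},{"translation":[0,-6,0],"angular":[-0.02,0,0],"jaw":0},{"translation":[0,-6,0],"angular":[-0.02,0,0],"jaw":0},{"translation":[0,-6,0],"angular":[-0.02,0,0],"jaw":0}]'; python3 - <<'E'
from plan import *
o=st(); p=o['ee_pos'];print(p@xb,p@yb); M=R.from_rotvec(o['orientation']).as_matrix(); print('phi',np.degrees(np.arcsin(-M[2,2])))
snap('scene','s7.png')
E
```

```text
t: 9.45
ee_pos: [427.9, 89.8, 152.0]
orientation: [0.46, 3.028, 0.456]
ft_force: [0.5, 1.0, -0.4]
width: 11.7
grasp_force: 30.0
t 9.45 p [427.9  89.8 152. ] rv [0.46  3.028 0.456] F [ 0.5  1.  -0.4] w 11.7 g 30.0
212.80489275906436 -381.9225726925342
phi 72.86774814611346
```

Lip pinched (11.7 mm, 30 N), tool aligned with the board at about 73°. Next I bring it upright against the stop.

```bash
python3 - <<'E'
from plan import *
v=-382
rows([(W(222,v,154),frame(76)),(W(231.6,v,154.5),frame(79)),(W(240.5,v,154.5),frame(82)),(W(249.7,v,154),frame(85)),(W(258,v,153),frame(88)),(W(264,v,152.5),frame(90)),(W(266,v,152),frame(90))])
E
```

```text
[-0.1, 9.4, 0.8] [0.055, -0.0, -0.0] | p [431.0, 99.0, 154.0] q [0.04, 0.24, 2.15, 0.36, 0.71, -1.5] err 0.0
[-0.1, 18.7, 3.1] [0.107, -0.0, -0.0] | p [434.0, 108.0, 154.0] q [0.09, 0.24, 2.12, 0.27, 0.72, -1.37] err 0.0
[-0.1, 27.2, 5.7] [0.159, -0.0, -0.0] | p [436.0, 116.0, 154.0] q [0.15, 0.25, 2.1, 0.19, 0.74, -1.26] err 0.0
[-0.1, 35.9, 8.9] [0.212, -0.0, -0.0] | p [439.0, 125.0, 154.0] q [0.2, 0.27, 2.08, 0.11, 0.76, -1.15] err 0.0
[-0.1, 43.5, 12.3] [0.264, -0.0, -0.0] | p [441.0, 133.0, 153.0] q [0.25, 0.28, 2.05, 0.04, 0.79, -1.05] err 0.0
[-0.1, 49.1, 14.6] [0.299, -0.0, -0.0] | p [443.0, 139.0, 152.0] q [0.28, 0.3, 2.03, 0.0, 0.82, -0.99] err 0.0
[-0.1, 50.9, 15.6] [0.299, -0.0, -0.0] | p [444.0, 141.0, 152.0] q [0.28, 0.3, 2.03, 0.0, 0.82, -0.99] err 0.0
```

```bash
python3 -m creep '[{"translation":[0,9.5,1],"angular":[0.055,0,0],"jaw":0},{"translation":[0,18.5,3],"angular":[0.107,0,0],"jaw":0},{"translation":[0,27,5.5],"angular":[0.159,0,0],"jaw":0},{"translation":[0,36,9],"angular":[0.212,0,0],"jaw":0},{"translation":[0,43.5,12],"angular":[0.264,0,0],"jaw":0},{"translation":[0,49,14.5],"angular":[0.299,0,0],"jaw":0},{"translation":[0,51,15.5],"angular":[0.299,0,0],"jaw":0},{"translation":[0,51,15.5],"angular":[0.299,0,0],"jaw":0}]'; python3 - <<'E'
from plan import *
o=st(); p=o['ee_pos'];print(p@xb,p@yb); M=R.from_rotvec(o['orientation']).as_matrix(); print('phi',np.degrees(np.arcsin(-M[2,2])),o['qpos'])
snap('wrist','w8.png')
E
```

```text
t: 10.5
ee_pos: [444.6, 140.5, 153.2]
orientation: [0.47, 3.104, -0.001]
ft_force: [-0.3, -2.6, 11.6]
width: 11.6
grasp_force: 30.1
t 10.5 p [444.6 140.5 153.2] rv [ 4.700e-01  3.104e+00 -1.000e-03] F [-0.3 -2.6 11.6] w 11.6 g 30.1
266.1762655018557 -382.82553536059083
phi 89.89588125742908 [ 2.81335047e-01  2.96867492e-01  2.02646180e+00 -1.67683100e-03
  8.16919516e-01 -9.87692945e-01]
```

View pics/w8.png

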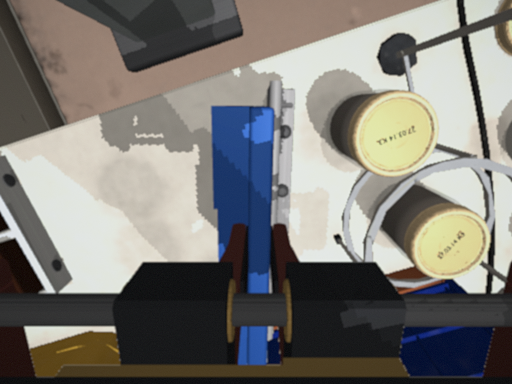

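The board stands upright against the stop, in columns 212-272 with the stop's foot just to its right. Next: lift, move right, turn 180°.

```bash
python3 - <<'E'
from plan import *
def yaw(a): return R.from_rotvec([0,0,0])
f=frame(90)
Z=lambda a:f*R.from_euler('z',a)
T1=[(W(262,-383,170),f),(W(250,-385,195),f),(W(225,-390,205),f),(W(195,-395,205),f),(W(180,-400,205),f),(W(180,-400,205),Z(.17)),(W(180,-400,205),Z(.34))]
q=rows(T1); c=T1[-1]
for k in (.34+.9,.34+1.9,np.pi):
    T=[(W(180,-400,205),Z(k))]; print('--');q=rows(T,cur=c,q0=q); c=T[-1]
c=(c[0],frame(90)*R.from_euler('z',np.pi))
print('lay')
for th in (90,80,70,60,50,45):
    t=np.radians(th);a=np.array([-np.cos(t),np.sin(t)]);n=np.array([np.sin(t),np.cos(t)])
    p=np.array([240,0])+153*a+6*n; q=rows([(W(p[0],-400,p[1]),frame(th)*R.from_euler('z',np.pi))],cur=c,q0=q)
E
```

```text
[-0.2, -4.2, -16.8] [0.0, 0.002, 0.001] | p [444.0, 136.0, 170.0] q [0.27, 0.27, 2.02, 0.0, 0.86, -1.0] err 0.0
[-2.2, -16.2, -41.8] [0.0, 0.002, 0.001] | p [442.0, 124.0, 195.0] q [0.25, 0.22, 2.01, 0.0, 0.91, -1.02] err 0.0
[-7.2, -41.2, -51.7] [0.0, 0.002, 0.001] | p [439.0, 99.0, 205.0] q [0.2, 0.19, 2.02, 0.0, 0.93, -1.07] err 0.0
[-12.2, -71.2, -51.7] [0.0, 0.002, 0.001] | p [435.0, 69.0, 205.0] q [0.13, 0.18, 2.04, 0.0, 0.93, -1.14] err 0.0
[-17.2, -86.2, -51.7] [0.0, 0.002, 0.001] | p [435.0, 53.0, 205.0] q [0.09, 0.17, 2.04, 0.0, 0.93, -1.18] err 0.0
[-17.2, -86.2, -51.7] [0.0, 0.002, 0.171] | p [435.0, 53.0, 205.0] q [0.09, 0.17, 2.04, 0.0, 0.93, -1.01] err 0.0
[-17.2, -86.2, -51.7] [0.0, 0.002, 0.341] | p [435.0, 53.0, 205.0] q [0.09, 0.17, 2.04, 0.0, 0.93, -0.84] err 0.0
--
[0.0, 0.0, 0.0] [0.0, -0.0, 0.9] | p [435.0, 53.0, 205.0] q [0.09, 0.17, 2.04, 0.0, 0.93, 0.06] err 0.0
--
[0.0, 0.0, 0.0] [0.0, 0.0, 1.0] | p [435.0, 53.0, 205.0] q [0.09, 0.17, 2.04, 0.0, 0.93, 1.06] err 0.0
--
[0.0, 0.0, 0.0] [-0.0, -0.0, 0.902] | p [435.0, 53.0, 205.0] q [0.09, 0.17, 2.04, 0.0, 0.93, 1.97] err 0.0
lay
[-0.0, -66.0, 52.0] [0.0, 0.0, 0.0] | p [455.0, 116.0, 153.0] q [0.22, 0.3, 2.02, 0.0, 0.82, 2.1] err 0.0
[-0.0, -39.3, 53.3] [0.175, 0.0, 0.0] | p [447.0, 91.0, 152.0] q [0.06, 0.26, 2.1, 0.25, 0.73, 1.76] err 0.0
[-0.0, -13.3, 59.2] [0.349, 0.0, 0.0] | p [439.0, 66.0, 146.0] q [-0.12, 0.27, 2.16, 0.54, 0.72, 1.35] err 0.0
[-0.0, 11.3, 69.5] [0.524, 0.0, 0.0] | p [432.0, 42.0, 136.0] q [-0.3, 0.33, 2.19, 0.79, 0.78, 0.96] err 0.0
[-0.0, 33.8, 83.9] [0.698, 0.0, 0.0] | p [425.0, 21.0, 121.0] q [-0.46, 0.44, 2.2, 0.95, 0.9, 0.65] err 0.0
[-0.0, 43.9, 92.6] [0.785, 0.0, 0.0] | p [422.0, 11.0, 112.0] q [-0.54, 0.51, 2.2, 1.0, 0.96, 0.52] err 0.0
```

```bash
python3 -m creep '[{"translation":[0,-4,-17],"angular":[0,0,0],"jaw":0},{"translation":[-2,-16,-42],"angular":[0,0,0],"jaw":0},{"translation":[-7,-41,-52],"angular":[0,0,0],"jaw":0},{"translation":[-12,-71,-52],"angular":[0,0,0],"jaw":0},{"translation":[-17,-86,-52],"angular":[0,0,0],"jaw":0},{"translation":[-17,-86,-52],"angular":[0,0,0.17],"jaw":0},{"translation":[-17,-86,-52],"angular":[0,0,0.34],"jaw":0},{"translation":[-17,-86,-52],"angular":[0,0,0.5],"jaw":0}]' && python3 -m creep '[{"translation":[0,0,0],"angular":[0,0,0.18],"jaw":0},{"translation":[0,0,0],"angular":[0,0,0.36],"jaw":0},{"translation":[0,0,0],"angular":[0,0,0.54],"jaw":0},{"translation":[0,0,0],"angular":[0,0,0.72],"jaw":0},{"translation":[0,0,0],"angular":[0,0,0.9],"jaw":0},{"translation":[0,0,0],"angular":[0,0,1.08],"jaw":0},{"translation":[0,0,0],"angular":[0,0,1.26],"jaw":0},{"translation":[0,0,0],"angular":[0,0,1.42],"jaw":0}]' && python3 - <<'E'
from plan import *
o=st(); rows([(W(180,-400,205),frame(90)*R.from_euler('z',np.pi))]); print(o['qpos'])
E
```

```text
t: 11.55
ee_pos: [434.0, 53.4, 203.5]
orientation: [-1.233, -2.888, 0.001]
ft_force: [0.4, 0.7, -6.6]
width: 11.8
grasp_force: 30.0
t: 12.55
ee_pos: [434.1, 53.5, 203.5]
orientation: [-2.818, -1.387, 0.002]
ft_force: [0.6, -0.1, -6.4]
width: 11.8
grasp_force: 30.0
t 12.55 p [434.1  53.5 203.5] rv [-2.818e+00 -1.387e+00  2.000e-03] F [ 0.6 -0.1 -6.4] w 11.8 g 30.0
[0.5, 1.3, -1.5] [-0.0, 0.002, 1.216] | p [435.0, 53.0, 205.0] q [0.09, 0.17, 2.04, 0.0, 0.93, 1.97] err 0.0
[9.53529199e-02 1.73585485e-01 2.04353456e+00 8.53035379e-06
 9.26089797e-01 7.51411179e-01]
```

```bash
python3 -m creep '[{"translation":[0,0,-1.5],"angular":[0,0,0.18],"jaw":0},{"translation":[0,0,-1.5],"angular":[0,0,0.36],"jaw":0},{"translation":[0,0,-1.5],"angular":[0,0,0.54],"jaw":0},{"translation":[0,0,-1.5],"angular":[0,0,0.72],"jaw":0},{"translation":[0,0,-1.5],"angular":[0,0,0.9],"jaw":0},{"translation":[0,0,-1.5],"angular":[0,0,1.08],"jaw":0},{"translation":[0,0,-1.5],"angular":[0,0,1.216],"jaw":0},{"translation":[0,0,-1.5],"angular":[0,0,1.216],"jaw":0}]' && python3 - <<'E'
from plan import *
o=st(); F=lambda th:frame(th)*R.from_euler('z',np.pi); T=[]
for Q,th,h in [(200,90,30),(230,89,12),(238,87,3),(240,84,2),(240,80,1.5),(240,76,1),(240,72,1),(240,68,1)]:
    t=np.radians(th);a=np.array([-np.cos(t),np.sin(t)]);n=np.array([np.sin(t),np.cos(t)])
    p=np.array([Q,h])+153*a+6*n;T.append((W(p[0],-400,p[1]),F(th)))
rows(T);snap('wrist','w9.png')
E
```

```text
t: 13.55
ee_pos: [434.1, 53.5, 205.1]
orientation: [3.107, -0.461, -0.002]
ft_force: [-0.2, -0.4, -7.1]
width: 11.7
grasp_force: 30.0
t 13.55 p [434.1  53.5 205.1] rv [ 3.107e+00 -4.610e-01 -2.000e-03] F [-0.2 -0.4 -7.1] w 11.7 g 30.0
[1.6, -26.0, 22.1] [0.001, 0.001, 0.007] | p [443.0, 78.0, 183.0] q [0.15, 0.22, 2.04, 0.0, 0.88, 2.02] err 0.0
[1.8, -53.4, 40.0] [0.018, 0.002, 0.007] | p [451.0, 104.0, 165.0] q [0.19, 0.27, 2.03, 0.02, 0.83, 2.05] err 0.0
[1.9, -56.0, 48.9] [0.053, 0.002, 0.007] | p [452.0, 107.0, 156.0] q [0.17, 0.28, 2.04, 0.07, 0.79, 2.0] err 0.0
[1.8, -50.0, 50.3] [0.105, 0.002, 0.007] | p [450.0, 101.0, 155.0] q [0.13, 0.27, 2.07, 0.14, 0.76, 1.91] err 0.0
[1.8, -39.4, 51.8] [0.175, 0.002, 0.007] | p [447.0, 91.0, 153.0] q [0.06, 0.26, 2.1, 0.24, 0.74, 1.76] err 0.0
[1.7, -28.9, 54.2] [0.245, 0.002, 0.007] | p [444.0, 81.0, 151.0] q [-0.01, 0.26, 2.12, 0.36, 0.72, 1.6] err 0.0
[1.6, -18.5, 56.7] [0.315, 0.003, 0.007] | p [441.0, 71.0, 148.0] q [-0.08, 0.26, 2.15, 0.48, 0.72, 1.43] err 0.0
[1.6, -8.3, 60.0] [0.385, 0.003, 0.007] | p [438.0, 61.0, 145.0] q [-0.15, 0.28, 2.17, 0.59, 0.73, 1.27] err 0.0
```

View pics/w9.png

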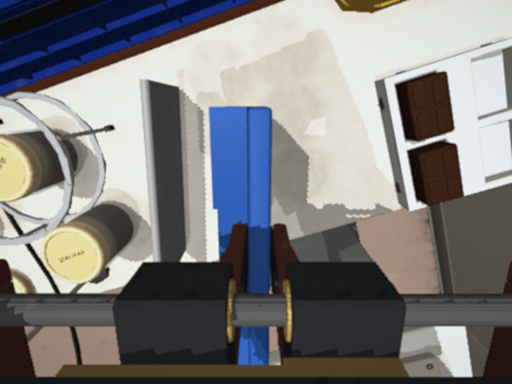

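The board has been turned, with its pockets facing the stop (stop at column 165, board at 210-270). I'll set the pivot edge down by the stop and start tilting.

```bash
python3 -m creep '[{"translation":[1.5,-26,22],"angular":[0,0,0.007],"jaw":0},{"translation":[1.8,-53,40],"angular":[0.018,0.002,0.007],"jaw":0},{"translation":[1.8,-56,49],"angular":[0.053,0.002,0.007],"jaw":0},{"translation":[1.8,-50,50.5],"angular":[0.105,0.002,0.007],"jaw":0},{"translation":[1.8,-39.5,52],"angular":[0.175,0.002,0.007],"jaw":0},{"translation":[1.7,-29,54],"angular":[0.245,0.002,0.007],"jaw":0},{"translation":[1.6,-18.5,56.5],"angular":[0.315,0.003,0.007],"jaw":0},{"translation":[1.6,-8.5,60],"angular":[0.385,0.003,0.007],"jaw":0}]' && python3 - <<'E'
from plan import *
o=st(); F=lambda th:frame(th)*R.from_euler('z',np.pi); T=[]
for Q,th,h in [(241,65,1),(242,62,1),(243,59,1),(244,56,1),(245,53,1),(246,50,1),(247,48,0),(247,48,0)]:
    t=np.radians(th);a=np.array([-np.cos(t),np.sin(t)]);n=np.array([np.sin(t),np.cos(t)])
    p=np.array([Q,h])+153*a+6*n;T.append((W(p[0],-400,p[1]),F(th)))
rows(T)
E
```

```text
t: 14.6
ee_pos: [438.5, 60.6, 145.6]
orientation: [-2.728, 0.411, -0.086]
ft_force: [0.4, 1.1, -7.5]
width: 11.2
grasp_force: 30.0
t 14.6 p [438.5  60.6 145.6] rv [-2.728  0.411 -0.086] F [ 0.4  1.1 -7.5] w 11.2 g 30.0
[-0.7, 7.1, 0.8] [0.05, -0.003, 0.003] | p [436.0, 55.0, 142.0] q [-0.2, 0.29, 2.18, 0.67, 0.74, 1.15] err 0.0
[-0.7, 14.2, 1.4] [0.102, -0.003, 0.003] | p [434.0, 49.0, 139.0] q [-0.26, 0.31, 2.19, 0.74, 0.76, 1.04] err 0.0
[-0.8, 21.2, 2.5] [0.155, -0.003, 0.003] | p [432.0, 43.0, 135.0] q [-0.31, 0.34, 2.2, 0.81, 0.79, 0.93] err 0.0
[-0.8, 28.3, 4.0] [0.207, -0.002, 0.003] | p [430.0, 37.0, 131.0] q [-0.36, 0.37, 2.2, 0.87, 0.82, 0.83] err 0.0
[-0.8, 35.2, 5.9] [0.259, -0.002, 0.003] | p [429.0, 32.0, 127.0] q [-0.4, 0.4, 2.2, 0.92, 0.86, 0.74] err 0.0
[-0.8, 42.0, 8.3] [0.312, -0.002, 0.003] | p [427.0, 27.0, 122.0] q [-0.45, 0.44, 2.21, 0.96, 0.89, 0.65] err 0.0
[-0.9, 46.6, 11.1] [0.347, -0.002, 0.003] | p [426.0, 24.0, 118.0] q [-0.48, 0.47, 2.2, 0.98, 0.91, 0.6] err 0.0
[-0.9, 46.6, 11.1] [0.347, -0.002, 0.003] | p [426.0, 24.0, 118.0] q [-0.48, 0.47, 2.2, 0.98, 0.91, 0.6] err 0.0
```

```bash
python3 -m creep '[{"translation":[-0.7,7,0.8],"angular":[0.05,-0.003,0.003],"jaw":0},{"translation":[-0.7,14,1.5],"angular":[0.102,-0.003,0.003],"jaw":0},{"translation":[-0.8,21,2.5],"angular":[0.155,-0.003,0.003],"jaw":0},{"translation":[-0.8,28.5,4],"angular":[0.207,-0.002,0.003],"jaw":0},{"translation":[-0.8,35,6],"angular":[0.259,-0.002,0.003],"jaw":0},{"translation":[-0.8,42,8.5],"angular":[0.312,-0.002,0.003],"jaw":0},{"translation":[-0.9,46.5,11],"angular":[0.347,-0.002,0.003],"jaw":0},{"translation":[-0.9,46.5,11],"angular":[0.347,-0.002,0.003],"jaw":0}]' && python3 - <<'E'
from plan import *
o=st(); M=R.from_rotvec(o['orientation']).as_matrix(); print('phi',np.degrees(np.arcsin(-M[2,2])))
F=lambda th:frame(th)*R.from_euler('z',np.pi); T=[]
for Q,th,h in [(248,46,0),(248,44,0),(249,42,0),(249,40,0)]:
    t=np.radians(th);a=np.array([-np.cos(t),np.sin(t)]);n=np.array([np.sin(t),np.cos(t)])
    p=np.array([Q,h])+153*a+6*n;T.append((W(p[0],-400,p[1]),F(th)))
q=rows(T)
print('open')
# E: lip outer bottom edge at Q+164a ; lower pad; open g, phi constant 40 then increasing
c=T[-1]; T=[]
for Q,th,phi,j in [(249,40,40,.2),(249,40,41,.3),(249,40,42,.4),(249,40,43,.5),(249,40,44,.6),(249,40,45,.7),(249,40,46,.8),(249,40,47,.9)]:
    t=np.radians(th);a=np.array([-np.cos(t),np.sin(t)]); E=np.array([Q,0])+164*a
    p=tcp(E,phi,88*j,11); T.append((W(p[0],-400,p[1]),F(phi)))
rows(T,cur=c,q0=q)
snap('scene','s10.png')
E
```

```text
t: 15.6
ee_pos: [427.3, 22.5, 117.9]
orientation: [-2.387, 0.365, -0.143]
ft_force: [-1.0, -3.4, 3.3]
width: 11.3
grasp_force: 30.0
t 15.6 p [427.3  22.5 117.9] rv [-2.387  0.365 -0.143] F [-1.  -3.4  3.3] w 11.3 g 30.0
phi 48.08642946479221
[-1.3, 4.2, 1.2] [0.036, -0.004, -0.001] | p [425.0, 21.0, 114.0] q [-0.5, 0.49, 2.2, 1.0, 0.94, 0.55] err 0.0
[-1.3, 9.5, 1.3] [0.071, -0.004, -0.001] | p [424.0, 17.0, 111.0] q [-0.53, 0.52, 2.2, 1.02, 0.97, 0.5] err 0.0
[-1.3, 14.1, 2.2] [0.106, -0.004, -0.001] | p [423.0, 14.0, 107.0] q [-0.55, 0.55, 2.2, 1.03, 0.99, 0.46] err 0.0
[-1.3, 19.5, 2.7] [0.141, -0.004, -0.001] | p [422.0, 11.0, 103.0] q [-0.58, 0.58, 2.19, 1.05, 1.02, 0.42] err 0.0
open
[-0.0, -2.8, -0.0] [0.0, 0.0, 0.0] | p [423.0, 12.0, 105.0] q [-0.57, 0.58, 2.19, 1.05, 1.02, 0.42] err 0.0
[0.0, -7.0, 0.2] [-0.017, 0.0, 0.0] | p [424.0, 15.0, 108.0] q [-0.56, 0.56, 2.19, 1.04, 1.01, 0.45] err 0.0
[0.0, -11.2, 0.6] [-0.035, 0.0, 0.0] | p [425.0, 18.0, 111.0] q [-0.54, 0.54, 2.2, 1.04, 0.99, 0.47] err 0.0
[0.0, -15.4, 1.1] [-0.052, -0.0, -0.0] | p [425.0, 21.0, 114.0] q [-0.53, 0.52, 2.2, 1.03, 0.98, 0.5] err 0.0
[0.0, -19.6, 1.8] [-0.07, -0.0, -0.0] | p [426.0, 24.0, 117.0] q [-0.51, 0.51, 2.2, 1.02, 0.97, 0.52] err 0.0
[-0.0, -23.7, 2.6] [-0.087, -0.0, 0.0] | p [427.0, 27.0, 119.0] q [-0.49, 0.49, 2.2, 1.02, 0.95, 0.55] err 0.0
[-0.0, -27.9, 3.6] [-0.105, -0.0, 0.0] | p [428.0, 30.0, 122.0] q [-0.48, 0.47, 2.21, 1.01, 0.94, 0.57] err 0.0
[0.0, -32.0, 4.7] [-0.122, -0.0, 0.0] | p [429.0, 34.0, 124.0] q [-0.46, 0.46, 2.21, 1.0, 0.93, 0.6] err 0.0
```

View pics/s10.png

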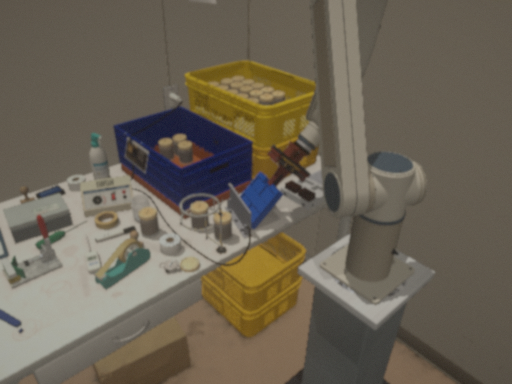

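The board leans about 48° and is held by its lip. I continue to 40°, then open the jaws with the lower finger kept still.

```bash
python3 -m creep '[{"translation":[-0.7,4,1],"angular":[0.036,-0.002,0],"jaw":0},{"translation":[-1.3,9.5,1.3],"angular":[0.071,-0.004,0],"jaw":0},{"translation":[-1.3,14,2],"angular":[0.106,-0.004,0],"jaw":0},{"translation":[-1.3,19.5,2.7],"angular":[0.141,-0.004,0],"jaw":0},{"translation":[-1.3,19.5,2.7],"angular":[0.141,-0.004,0],"jaw":0},{"translation":[-1.3,19.5,2.7],"angular":[0.141,-0.004,0],"jaw":0},{"translation":[-1.3,18.5,2.7],"angular":[0.141,-0.004,0],"jaw":0.17},{"translation":[-1.3,17,2.7],"angular":[0.141,-0.004,0],"jaw":0.2}]' && python3 - <<'E'
from plan import *
o=st(); p=o['ee_pos'];print(p@xb,p@yb); M=R.from_rotvec(o['orientation']).as_matrix(); print('phi',np.degrees(np.arcsin(-M[2,2])))
F=lambda th:frame(th)*R.from_euler('z',np.pi); T=[]
# current lower-pad contact E from measured pose
ph=np.radians(40); d=np.array([np.cos(ph),-np.sin(ph)]);n=np.array([np.sin(ph),np.cos(ph)])
E=np.array([p@xb,p[2]])-o['width']/2*n-11*d; print('E',E)
for phi,j in [(41,.3),(42,.4),(43,.5),(44,.6),(45,.7),(46,.8),(47,.9),(48,1)]:
    c=tcp(E,phi,88*j,11); T.append((W(c[0],-400,c[1]),F(phi)))
rows(T)
E
```

```text
t: 16.65
ee_pos: [421.3, 14.4, 104.7]
orientation: [-2.248, 0.343, -0.154]
ft_force: [0.7, -2.4, -0.7]
width: 17.4
grasp_force: 1.1
t 16.65 p [421.3  14.4 104.7] rv [-2.248  0.343 -0.154] F [ 0.7 -2.4 -0.7] w 17.4 g 1.1
138.90531267915352 -398.0115166206492
phi 40.01473319330915
E [124.87727119 105.09321444]
[2.0, -4.3, 0.2] [-0.017, 0.003, -0.003] | p [424.0, 17.0, 108.0] q [-0.56, 0.56, 2.19, 1.05, 1.0, 0.45] err 0.0
[2.0, -8.5, 0.6] [-0.035, 0.003, -0.003] | p [425.0, 20.0, 111.0] q [-0.54, 0.54, 2.2, 1.04, 0.99, 0.47] err 0.0
[2.0, -12.7, 1.1] [-0.052, 0.003, -0.003] | p [426.0, 22.0, 114.0] q [-0.52, 0.52, 2.2, 1.03, 0.98, 0.5] err 0.0
[1.9, -16.9, 1.8] [-0.07, 0.003, -0.003] | p [427.0, 26.0, 116.0] q [-0.51, 0.51, 2.2, 1.03, 0.97, 0.52] err 0.0
[1.9, -21.0, 2.6] [-0.087, 0.003, -0.003] | p [428.0, 29.0, 119.0] q [-0.49, 0.49, 2.2, 1.02, 0.95, 0.55] err 0.0
[1.9, -25.1, 3.6] [-0.104, 0.003, -0.003] | p [429.0, 32.0, 122.0] q [-0.47, 0.48, 2.21, 1.01, 0.94, 0.57] err 0.0
[1.9, -29.3, 4.7] [-0.122, 0.003, -0.003] | p [430.0, 35.0, 124.0] q [-0.46, 0.46, 2.21, 1.01, 0.92, 0.6] err 0.0
[1.9, -33.3, 6.0] [-0.139, 0.003, -0.003] | p [431.0, 39.0, 126.0] q [-0.44, 0.44, 2.21, 1.0, 0.91, 0.63] err 0.0
```

```bash
python3 -m creep '[{"translation":[0.5,-4.3,0.2],"angular":[-0.017,0,0],"jaw":0.3},{"translation":[1,-8.5,0.6],"angular":[-0.035,0.003,-0.003],"jaw":0.4},{"translation":[1.5,-12.7,1],"angular":[-0.052,0.003,-0.003],"jaw":0.5},{"translation":[2,-17,1.8],"angular":[-0.07,0.003,-0.003],"jaw":0.6},{"translation":[2,-21,2.6],"angular":[-0.087,0.003,-0.003],"jaw":0.7},{"translation":[2,-25,3.6],"angular":[-0.104,0.003,-0.003],"jaw":0.8},{"translation":[2,-29,4.7],"angular":[-0.122,0.003,-0.003],"jaw":0.9},{"translation":[2,-33,6],"angular":[-0.139,0.003,-0.003],"jaw":1}]' && python3 - <<'E'
from plan import *
o=st(); p=o['ee_pos'];print(p@xb,p@yb); M=R.from_rotvec(o['orientation']).as_matrix(); phi=np.degrees(np.arcsin(-M[2,2])); print('phi',phi)
F=lambda th:frame(th)*R.from_euler('z',np.pi); T=[]
ph=np.radians(phi); d=np.array([np.cos(ph),-np.sin(ph)]);n=np.array([np.sin(ph),np.cos(ph)])
E=np.array([p@xb,p[2]])-o['width']/2*n-11*d; print('E',E)
for i,th in enumerate([37,34,31,28,25,22,19,16,14,12,10,8,6,5,4,3]):
    t=np.radians(th);a=np.array([-np.cos(t),np.sin(t)]); E=np.array([250,0])+164*a
    phi=48+min(12,(40-th)*.35); e=11-min(8,(40-th)*.2)
    c=tcp(E,phi,88,e); T.append((W(c[0],-400,c[1]),F(phi)))
    if i in(7,15): print('--')
q=rows(T[:8]); print('--'); rows(T[8:],cur=T[7],q0=q); snap('wrist','w11.png')
E
```

```text
t: 17.65
ee_pos: [431.1, 38.5, 126.2]
orientation: [-2.386, 0.363, -0.139]
ft_force: [-2.2, -1.4, -1.6]
width: 85.6
grasp_force: 1.1
t 17.65 p [431.1  38.5 126.2] rv [-2.386  0.363 -0.139] F [-2.2 -1.4 -1.6] w 85.6 g 1.1
164.75367764036812 -400.2203760061574
phi 48.013455386763454
E [125.56558943 105.74601067]
--
--
[-0.2, 8.6, 1.1] [-0.018, 0.0, -0.001] | p [429.0, 33.0, 120.0] q [-0.44, 0.45, 2.21, 0.98, 0.89, 0.63] err 0.0
[-0.2, 17.2, 3.1] [-0.036, 0.0, -0.001] | p [428.0, 28.0, 112.0] q [-0.44, 0.46, 2.21, 0.98, 0.87, 0.63] err 0.0
[-0.2, 25.6, 5.6] [-0.055, 0.0, -0.001] | p [426.0, 24.0, 105.0] q [-0.44, 0.47, 2.21, 0.97, 0.85, 0.63] err 0.0
[-0.2, 33.9, 8.5] [-0.073, 0.0, -0.001] | p [425.0, 20.0, 97.0] q [-0.44, 0.48, 2.21, 0.96, 0.83, 0.62] err 0.0
[-0.2, 42.1, 11.9] [-0.091, 0.0, -0.001] | p [424.0, 16.0, 89.0] q [-0.44, 0.49, 2.21, 0.96, 0.81, 0.62] err 0.0
[-0.2, 50.1, 15.6] [-0.11, 0.0, -0.001] | p [423.0, 13.0, 81.0] q [-0.44, 0.5, 2.21, 0.96, 0.79, 0.62] err 0.0
[-0.2, 57.8, 19.8] [-0.128, 0.0, -0.001] | p [422.0, 10.0, 73.0] q [-0.43, 0.51, 2.21, 0.95, 0.76, 0.62] err
[... 276 characters left out ...]
.0, 53.0] q [-0.42, 0.55, 2.21, 0.96, 0.7, 0.61] err 0.0
[-0.0, 12.7, 12.2] [-0.037, 0.0, 0.0] | p [420.0, 4.0, 47.0] q [-0.41, 0.55, 2.21, 0.96, 0.69, 0.61] err 0.0
[0.0, 16.6, 16.6] [-0.049, 0.0, 0.0] | p [420.0, 3.0, 41.0] q [-0.41, 0.56, 2.21, 0.96, 0.67, 0.6] err 0.0
[-0.0, 20.4, 21.0] [-0.061, 0.0, 0.0] | p [420.0, 3.0, 36.0] q [-0.4, 0.57, 2.21, 0.96, 0.65, 0.6] err 0.0
[0.0, 22.2, 23.1] [-0.063, 0.0, 0.0] | p [420.0, 2.0, 33.0] q [-0.4, 0.58, 2.21, 0.97, 0.65, 0.6] err 0.0
[-0.0, 24.0, 25.2] [-0.063, 0.0, 0.0] | p [419.0, 2.0, 30.0] q [-0.4, 0.59, 2.21, 0.98, 0.64, 0.59] err 0.0
[0.0, 25.7, 27.3] [-0.063, 0.0, 0.0] | p [419.0, 2.0, 27.0] q [-0.4, 0.59, 2.21, 0.98, 0.64, 0.58] err 0.0
```

View pics/w11.png

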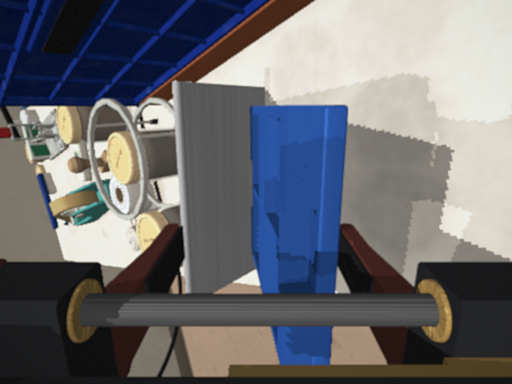

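```bash
python3 -m creep '[{"translation":[-0.2,8.5,1],"angular":[-0.018,0,0],"jaw":1},{"translation":[-0.2,17,3],"angular":[-0.036,0,0],"jaw":1},{"translation":[-0.2,25.5,5.5],"angular":[-0.055,0,-0.001],"jaw":1},{"translation":[-0.2,34,8.5],"angular":[-0.073,0,-0.001],"jaw":1},{"translation":[-0.2,42,12],"angular":[-0.091,0,-0.001],"jaw":1},{"translation":[-0.2,50,15.5],"angular":[-0.11,0,-0.001],"jaw":1},{"translation":[-0.2,58,20],"angular":[-0.128,0,-0.001],"jaw":1},{"translation":[-0.2,65.5,24.5],"angular":[-0.146,0,-0.001],"jaw":1}]' && python3 - <<'E'
from plan import *
o=st(); p=o['ee_pos'];print(p@xb,p@yb); M=R.from_rotvec(o['orientation']).as_matrix(); phi=np.degrees(np.arcsin(-M[2,2])); print('phi',phi)
F=lambda th:frame(th)*R.from_euler('z',np.pi); T=[]
for i,th in enumerate([14,12,10,8,6.5,5.5,4.5,4]):
    t=np.radians(th);a=np.array([-np.cos(t),np.sin(t)]); E=np.array([250+min(4,i),0])+164*a
    ph=56.5+min(6.5,i+1); e=max(3,6-.6*i)
    c=tcp(E,ph,88,e); T.append((W(c[0],-400,c[1]),F(ph)))
rows(T); snap('wrist','w12.png');snap('scene','s12.png')
E
```

```text
t: 18.7
ee_pos: [421.2, 7.4, 63.4]
orientation: [-2.53, 0.384, -0.116]
ft_force: [-0.5, -0.8, -2.5]
width: 87.7
grasp_force: 1.2
t 18.7 p [421.2   7.4  63.4] rv [-2.53   0.384 -0.116] F [-0.5 -0.8 -2.5] w 87.7 g 1.2
132.1121239255649 -400.0024633812084
phi 56.38458464606395
[-0.0, 3.6, 3.8] [-0.019, 0.0, 0.0] | p [421.0, 6.0, 58.0] q [-0.42, 0.53, 2.21, 0.95, 0.72, 0.62] err 0.0
[-0.0, 7.0, 8.4] [-0.037, 0.0, 0.0] | p [421.0, 6.0, 52.0] q [-0.41, 0.54, 2.21, 0.95, 0.69, 0.63] err 0.0
[-0.0, 10.3, 13.2] [-0.054, 0.0, 0.0] | p [421.0, 6.0, 47.0] q [-0.4, 0.55, 2.21, 0.95, 0.67, 0.63] err 0.0
[-0.0, 13.4, 18.1] [-0.072, 0.0, 0.0] | p [421.0, 6.0, 41.0] q [-0.38, 0.56, 2.22, 0.95, 0.65, 0.64] err 0.0
[-0.0, 15.5, 22.1] [-0.089, 0.0, 0.0] | p [421.0, 7.0, 36.0] q [-0.37, 0.56, 2.22, 0.94, 0.63, 0.65] err 0.0
[-0.0, 17.4, 24.5] [-0.107, 0.0, 0.0] | p [421.0, 6.0, 33.0] q [-0.36, 0.56, 2.22, 0.93, 0.61, 0.67] err 0.0
[-0.0, 19.3, 27.1] [-0.115, 0.0, 0.0] | p [421.0, 6.0, 30.0] q [-0.36, 0.57, 2.22, 0.93, 0.6, 0.67] err 0.0
[-0.0, 20.1, 28.2] [-0.115, 0.0, 0.0] | p [421.0, 6.0, 29.0] q [-0.36, 0.57, 2.22, 0.94, 0.6, 0.66] err 0.0
```

View pics/w12.png

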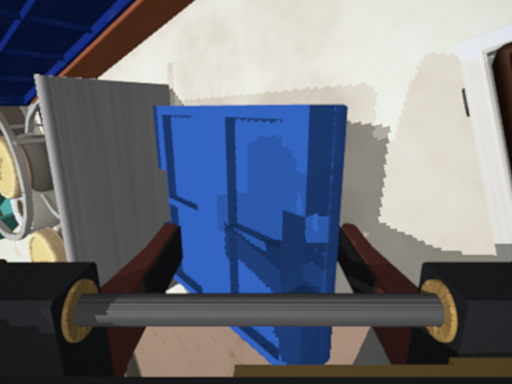

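The pockets now face up, and the lip edge rests on the right finger at column 345. I continue down.

```bash
python3 -m creep '[{"translation":[0,3.5,4],"angular":[-0.019,0,0],"jaw":1},{"translation":[0,7,8.5],"angular":[-0.037,0,0],"jaw":1},{"translation":[0,10,13],"angular":[-0.054,0,0],"jaw":1},{"translation":[0,13.5,18],"angular":[-0.072,0,0],"jaw":1},{"translation":[0,15.5,22],"angular":[-0.089,0,0],"jaw":1},{"translation":[0,17.5,24.5],"angular":[-0.107,0,0],"jaw":1},{"translation":[0,19.5,27],"angular":[-0.115,0,0],"jaw":1},{"translation":[0,20,28],"angular":[-0.115,0,0],"jaw":1}]' && python3 - <<'E'
from plan import *
o=st(); p=o['ee_pos'];print(p@xb,p@yb); M=R.from_rotvec(o['orientation']).as_matrix(); phi=np.degrees(np.arcsin(-M[2,2])); print('phi',phi)
F=lambda th:frame(th)*R.from_euler('z',np.pi)
ph=np.radians(phi);d=np.array([np.cos(ph),-np.sin(ph)]);n=np.array([np.sin(ph),np.cos(ph)])
print('lower corner C',np.array([p@xb,p[2]])-o['width']/2*n)
s=p@xb
rows([(W(s-3,-400,p[2]-1),F(63)),(W(s-6,-400,p[2]-1.5),F(63)),(W(s-10,-400,p[2]-1.5),F(63)),(W(s-14,-400,p[2]),F(63)),(W(s-16,-400,p[2]+60),F(63))])
snap('wrist','w13.png')
E
```

```text
t: 19.8
ee_pos: [420.9, 6.6, 29.5]
orientation: [-2.642, 0.401, -0.097]
ft_force: [-0.9, -1.9, -2.2]
width: 88.2
grasp_force: 1.5
t 19.8 p [420.9   6.6  29.5] rv [-2.642  0.401 -0.097] F [-0.9 -1.9 -2.2] w 88.2 g 1.5
131.29459207160457 -399.9696134253644
phi 62.90986075491273
lower corner C [92.04230003  9.38755132]
[0.0, 3.1, -0.5] [-0.002, 0.0, 0.001] | p [420.0, 4.0, 28.0] q [-0.36, 0.57, 2.22, 0.93, 0.6, 0.66] err 0.0
[0.0, 6.0, -1.4] [-0.002, 0.0, 0.001] | p [419.0, 1.0, 28.0] q [-0.37, 0.57, 2.22, 0.93, 0.6, 0.66] err 0.0
[0.0, 9.6, -3.2] [-0.002, 0.0, 0.001] | p [418.0, -3.0, 28.0] q [-0.38, 0.57, 2.22, 0.92, 0.6, 0.65] err 0.0
[0.0, 12.5, -6.4] [-0.002, 0.0, 0.001] | p [417.0, -7.0, 29.0] q [-0.39, 0.57, 2.22, 0.91, 0.61, 0.66] err 0.0
[0.0, -13.1, -60.7] [-0.002, 0.0, 0.001] | p [416.0, -9.0, 89.0] q [-0.39, 0.42, 2.21, 0.76, 0.71, 0.84] err 0.0
```

View pics/w13.png

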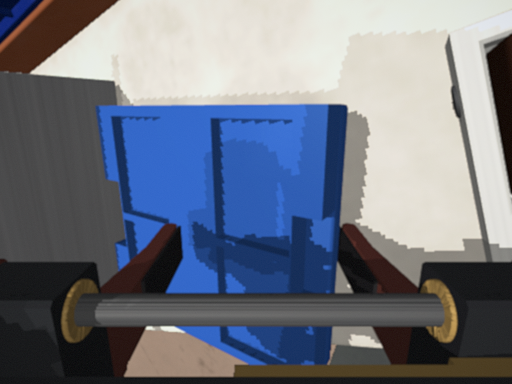

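```bash
python3 -m creep '[{"translation":[0,1,2],"angular":[0,0,0],"jaw":1},{"translation":[0,3,1.3],"angular":[0,0,0],"jaw":1},{"translation":[0,4.7,0.4],"angular":[0,0,0],"jaw":1},{"translation":[0,6.4,-0.5],"angular":[0,0,0],"jaw":1},{"translation":[0,8.2,-1.4],"angular":[0,0,0],"jaw":1},{"translation":[0,10,-2.3],"angular":[0,0,0],"jaw":1},{"translation":[0,13.5,-4],"angular":[0,0,0],"jaw":1},{"translation":[0,-4.5,-40],"angular":[0,0,0],"jaw":1}]' && python3 - <<'E'
from plan import *
o=st()
# next: vertical tool, y along world x? candidate orientation
f=frame(90)*R.from_euler('z',np.pi); print(f.as_matrix().round(3))
rows([(np.array([400,-20,200.]),frame(76)*R.from_euler('z',np.pi)),(np.array([400,-60,260.]),f)])
E
```

```text
t: 20.85
ee_pos: [415.2, -6.9, 65.9]
orientation: [-2.641, 0.403, -0.089]
ft_force: [0.6, 0.4, 0.6]
width: 87.8
grasp_force: 0.0
t 20.85 p [415.2  -6.9  65.9] rv [-2.641  0.403 -0.089] F [0.6 0.4 0.6] w 87.8 g 0.0
[[ 0.955 -0.297  0.   ]
 [-0.297 -0.955  0.   ]
 [ 0.    -0.    -1.   ]]
[-11.3, -45.9, -127.1] [-0.229, 0.005, -0.002] | p [400.0, -20.0, 200.0] q [-0.27, 0.12, 2.15, 0.32, 0.89, 1.4] err 0.0
[0.2, -39.3, -198.0] [-0.473, 0.005, -0.002] | p [400.0, -60.0, 260.0] q [-0.18, 0.04, 2.05, 0.0, 1.06, 1.69] err 0.0
```

The board is down and released. I raise the arm and look at the board and mould.

```bash
cat >> plan.py <<'E'
G=R.from_matrix(np.diag([1.,-1,-1]))
E
python3 - <<'E'
from plan import *
rows([(np.array([410,-15,120.]),frame(70)*R.from_euler('z',np.pi)),(np.array([400,-50,270.]),G)])
E
```

```text
[-2.8, -16.4, -52.4] [-0.124, 0.005, -0.003] | p [410.0, -15.0, 120.0] q [-0.33, 0.31, 2.2, 0.55, 0.72, 1.11] err 0.0
[-2.8, -52.4, -202.5] [-0.47, -0.066, -0.297] | p [400.0, -50.0, 270.0] q [-0.15, 0.02, 2.04, -0.0, 1.08, 1.42] err 0.0
```

```bash
python3 -m creep '[{"translation":[-1,-8,-30],"angular":[-0.06,0,0],"jaw":1},{"translation":[-3,-16,-60],"angular":[-0.12,0,0],"jaw":1},{"translation":[-3,-26,-100],"angular":[-0.2,-0.02,-0.08],"jaw":1},{"translation":[-3,-36,-140],"angular":[-0.3,-0.04,-0.16],"jaw":1},{"translation":[-3,-44,-170],"angular":[-0.4,-0.055,-0.24],"jaw":1},{"translation":[-3,-52,-202],"angular":[-0.47,-0.066,-0.297],"jaw":1},{"translation":[-3,-52,-202],"angular":[-0.47,-0.066,-0.297],"jaw":1},{"translation":[-3,-52,-202],"angular":[-0.47,-0.066,-0.297],"jaw":1}]' && python3 - <<'E'
from plan import *
o=st()
im=snap('wrist','w14.png'); snap('top','t14.png')
for l in ['board','mould','block_1','cover','cover_handle']:
    for n in ['wrist','top']: print(l,n,[(np.round(r['rect']).tolist(),round(r['score'],2)) for r in ctrl.look_for(n,l)][:4])
m=blue(im); c=max(cv2.findContours(m,0,2)[0],key=cv2.contourArea); b=cv2.approxPolyDP(c,8,True)[:,0]; print(b.tolist(),[at('wrist',p,30).round(1).tolist() for p in b])
E
```

```text
t: 21.85
ee_pos: [399.5, -49.7, 269.9]
orientation: [3.141, -0.001, 0.006]
ft_force: [-0.3, -0.0, -0.4]
width: 87.7
grasp_force: 0.0
t 21.85 p [399.5 -49.7 269.9] rv [ 3.141e+00 -1.000e-03  6.000e-03] F [-0.3 -0.  -0.4] w 87.7 g 0.0
board wrist [([113.0, 59.0, 260.0, 211.0], 0.82)]
board top [([233.0, 188.0, 272.0, 243.0], 0.89)]
mould wrist [([292.0, 88.0, 412.0, 205.0], 0.97)]
mould top [([304.0, 198.0, 347.0, 241.0], 0.9)]
block_1 wrist [([304.0, 159.0, 338.0, 204.0], 0.86), ([303.0, 98.0, 343.0, 147.0], 0.64)]
block_1 top []
cover wrist [([406.0, 81.0, 511.0, 207.0], 0.75)]
cover top [([350.0, 191.0, 397.0, 242.0], 0.97), ([230.0, 185.0, 270.0, 242.0], 0.16)]
cover_handle wrist [([403.0, 83.0, 512.0, 207.0], 0.64), ([291.0, 91.0, 414.0, 207.0], 0.53)]
cover_handle top [([349.0, 194.0, 397.0, 243.0], 0.8)]
[[134, 61], [113, 177], [231, 211], [261, 101]] [[526.7, 101.0, 30.0], [383.7, 144.0, 30.0], [336.4, -11.5, 30.0], [480.7, -52.1, 30.0]]
```

View pics/w14.png

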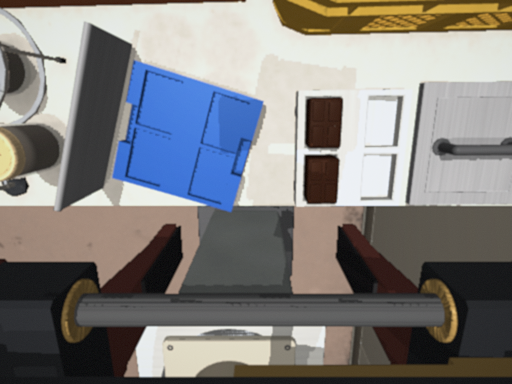

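Board lies flat with pockets up, at (113-261, 61-211). The two blocks sit at (322,122) and (320,178) in the mould, and the cover handle is at about (475,149). Measuring blocks and mould.

```bash
cat >> h.py <<'E'
def brown(im):
    hsv=cv2.cvtColor(im,cv2.COLOR_RGB2HSV); m=cv2.inRange(hsv,(0,90,20),(20,255,130)); m[:, :]=cv2.morphologyEx(m,cv2.MORPH_CLOSE,np.ones((5,5))); return cv2.morphologyEx(m,cv2.MORPH_OPEN,np.ones((5,5)))
E
python3 - <<'E'
from plan import *
im=cv2.imread('pics/w14.png')[:,:,::-1].copy(); m=brown(im); m[:85]=0;m[206:]=0;m[:,:280]=0;m[:,420:]=0
for c in cv2.findContours(m,0,2)[0]:
    if cv2.contourArea(c)<300: continue
    (cx,cy),wh,an=cv2.minAreaRect(c); b=cv2.boxPoints(((cx,cy),wh,an)); P=np.array([at('wrist',p,52) for p in b]); print((cx,cy),wh,an,P.round(0).tolist(),P.mean(0).round(1))
# mould corners visible: (297,90)?(407,88),(409,205),(296,205)
for p in [(297,90),(407,88),(410,206),(296,206)]: print(at('wrist',p,30).round(1))
for p in [(445,147),(505,149)]: print('handle',at('wrist',p,50).round(1))
xd=np.array([.289,.957,0]);H=R.from_matrix(np.c_[np.array([.957,-.289,0]),-xd,[0,0,-1]])
r=rows([(np.array([380,-125,90.]),G),(np.array([380,-125,33.]),G),(np.array([454,-6,120]),H),(np.array([454,-6,45.]),H)])
E
```

```text
(321.0, 179.0) (46.0, 32.0) 90.0 [[415.0, -106.0, 52.0], [415.0, -146.0, 52.0], [356.0, -150.0, 52.0], [356.0, -109.0, 52.0]] [ 385.8 -127.7   52. ]
(324.0, 122.0) (48.0, 34.0) 90.0 [[484.0, -106.0, 52.0], [484.0, -146.0, 52.0], [428.0, -150.0, 52.0], [428.0, -108.0, 52.0]] [ 455.7 -127.4   52. ]
[493.8 -96.4  30. ]
[ 496.3 -231.8   30. ]
[ 343.9 -255.5   30. ]
[ 343.7 -100.2   30. ]
handle [ 426.5 -278.3   50. ]
handle [ 424.1 -352.6   50. ]
[-21.2, 74.9, 180.7] [0.001, -0.005, 0.0] | p [380.0, -125.0, 90.0] q [-0.35, 0.34, 2.2, 0.0, 0.6, 1.22] err 0.0
[-21.5, 74.8, 237.7] [0.001, -0.005, 0.0] | p [380.0, -125.0, 33.0] q [-0.35, 0.48, 2.21, -0.0, 0.45, 1.22] err 0.0
[53.0, -44.1, 150.9] [0.001, -0.005, 0.293] | p [454, -6, 120] q [-0.04, 0.34, 2.07, -0.0, 0.73, 1.82] err 0.0
[52.6, -44.2, 225.9] [0.001, -0.005, 0.293] | p [454.0, -6.0, 45.0] q [-0.04, 0.49, 2.1, -0.0, 0.55, 1.82] err 0.0
```

```bash
python3 -m creep '[{"translation":[15,20,50],"angular":[0,-0.003,0],"jaw":0.8},{"translation":[35,50,100],"angular":[0,-0.005,0],"jaw":0.75},{"translation":[56,79.3,150],"angular":[0,-0.005,0],"jaw":0.75},{"translation":[56,79.3,190],"angular":[0,-0.005,0],"jaw":0.75},{"translation":[56,79.3,220],"angular":[0,-0.005,0],"jaw":0.75},{"translation":[55.5,79.3,236],"angular":[0,-0.005,0],"jaw":0.75},{"translation":[55.5,79.3,236],"angular":[0,-0.005,0],"jaw":0.75},{"translation":[55.5,79.3,236],"angular":[0,-0.005,0],"jaw":0}]' && python3 -c "
from plan import *
st();snap('wrist','w15.png')"
```

```text
t: 23.45
ee_pos: [457.8, -129.7, 36.1]
orientation: [3.14, 0.001, 0.003]
ft_force: [-0.2, 1.5, 0.0]
width: 58.9
grasp_force: 0.0
t 23.45 p [ 457.8 -129.7   36.1] rv [3.14e+00 1.00e-03 3.00e-03] F [-0.2  1.5  0. ] w 58.9 g 0.0
```

View pics/w15.png

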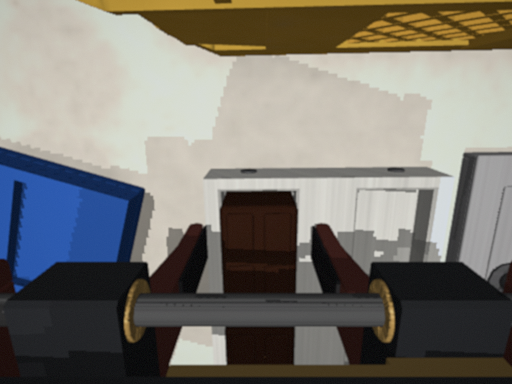

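The block is centred between the fingers (columns 220-297). I close and lift.

```bash
python3 -m creep '[{"translation":[0,0,2.5],"angular":[0,0,0],"jaw":0},{"translation":[0,0,2.5],"angular":[0,0,0],"jaw":0},{"translation":[0,0,2.5],"angular":[0,0,0],"jaw":0},{"translation":[0,0,2.5],"angular":[0,0,0],"jaw":0},{"translation":[0,0,-12],"angular":[0,0,0],"jaw":0},{"translation":[0,0,-30],"angular":[0,0,0],"jaw":0},{"translation":[0,0,-55],"angular":[0,0,0],"jaw":0},{"translation":[0,0,-74],"angular":[0,0,0],"jaw":0}]' && python3 - <<'E'
from plan import *
o=st()
xd=np.array([.289,.957,0]);H=R.from_matrix(np.c_[np.array([.957,-.289,0]),-xd,[0,0,-1]])
rows([(np.array([454.1,-5.7,110.]),H),(np.array([454.1,-5.7,60.]),H)])
E
```

```text
t: 24.5
ee_pos: [457.0, -129.4, 110.7]
orientation: [3.14, 0.0, 0.001]
ft_force: [-0.8, -0.2, -1.4]
width: 40.1
grasp_force: 30.0
t 24.5 p [ 457.  -129.4  110.7] rv [3.14e+00 0.00e+00 1.00e-03] F [-0.8 -0.2 -1.4] w 40.1 g 30.0
[-2.9, -123.7, 0.5] [0.002, -0.001, 0.293] | p [454.0, -6.0, 110.0] q [-0.04, 0.36, 2.08, -0.0, 0.7, 1.83] err 0.0
[-3.0, -123.8, 50.5] [0.002, -0.001, 0.293] | p [454.0, -6.0, 60.0] q [-0.04, 0.46, 2.09, -0.0, 0.59, 1.83] err 0.0
```

```bash
python3 -m creep '[{"translation":[-0.5,-40,0],"angular":[0,0,0.1],"jaw":0},{"translation":[-1,-85,0],"angular":[0,0,0.2],"jaw":0},{"translation":[-2,-123.8,0],"angular":[0,0,0.293],"jaw":0},{"translation":[-2,-123.8,20],"angular":[0,0,0.293],"jaw":0},{"translation":[-2,-123.8,40],"angular":[0,0,0.293],"jaw":0},{"translation":[-2,-123.8,50],"angular":[0,0,0.293],"jaw":0},{"translation":[-2,-123.8,50],"angular":[0,0,0.293],"jaw":0},{"translation":[-2,-123.8,50],"angular":[0,0,0.293],"jaw":0}]' && python3 - <<'E'
from plan import *
o=st(); im=snap('wrist','w16.png')
xd=np.array([.289,.957,0]);yd=np.array([.957,-.289,0]);C=np.array([431.9,45.4,0])
for a,b in [(-66,69.5),(-19,69.5),(-19,2.5),(-66,2.5)]:
    print(proj('wrist',C+a*xd+b*yd+[0,0,30]).round(0))
E
```

```text
t: 25.5
ee_pos: [455.4, -5.8, 59.6]
orientation: [3.107, -0.459, 0.002]
ft_force: [-0.0, -0.6, -1.3]
width: 40.1
grasp_force: 30.0
t 25.5 p [455.4  -5.8  59.6] rv [ 3.107e+00 -4.590e-01  2.000e-03] F [-0.  -0.6 -1.3] w 40.1 g 30.0
[297. 174.]
[222. 174.]
[225. 269.]
[294. 270.]
```

View pics/w16.png

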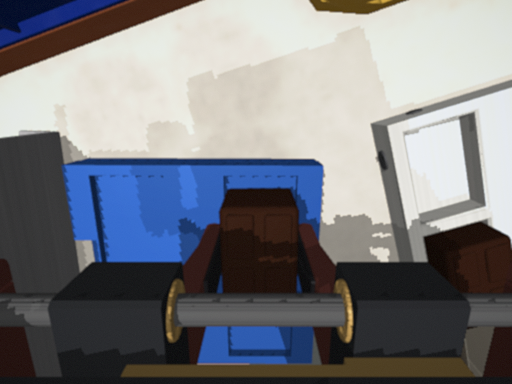

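Pocket edges (columns 225-298, row 176) match the prediction within 2 px, with the block above it. I lower and release.

```bash
python3 -m creep '[{"translation":[0,0.7,5],"angular":[0,0,0],"jaw":0},{"translation":[0,0.7,9],"angular":[0,0,0],"jaw":0},{"translation":[0,0.7,12],"angular":[0,0,0],"jaw":0},{"translation":[0,0.7,14.5],"angular":[0,0,0],"jaw":0},{"translation":[0,0.7,14.5],"angular":[0,0,0],"jaw":0},{"translation":[0,0.7,14.5],"angular":[0,0,0],"jaw":0},{"translation":[0,0.7,14.5],"angular":[0,0,0],"jaw":0},{"translation":[0,0.7,14.5],"angular":[0,0,0],"jaw":0.5}]' && python3 -c "
from plan import *
st()" && python3 -m creep '[{"translation":[0,0,0],"angular":[0,0,0],"jaw":0.65},{"translation":[0,0,0],"angular":[0,0,0],"jaw":0.7},{"translation":[0,0,0],"angular":[0,0,0],"jaw":0.7},{"translation":[0,0,-20],"angular":[0,0,0],"jaw":0.7},{"translation":[0,0,-50],"angular":[0,0,0],"jaw":0.75},{"translation":[0,0,-90],"angular":[0,0,0],"jaw":0.8},{"translation":[0,0,-130],"angular":[0,0,0],"jaw":0.8},{"translation":[0,0,-150],"angular":[0,0,0],"jaw":0.8}]' && python3 - <<'E'
from plan import *
o=st(); im=snap('wrist','w17.png'); m=brown(im)
xd=np.array([.289,.957,0]);yd=np.array([.957,-.289,0]);C=np.array([431.9,45.4,0])
for c in cv2.findContours(m,0,2)[0]:
    if cv2.contourArea(c)<500: continue
    r=cv2.minAreaRect(c); print(np.round(r[0]),np.round(r[1]),at('wrist',r[0],52).round(0),at('wrist',r[0],63).round(0))
E
```

```text
t: 26.55
ee_pos: [454.9, -6.4, 44.6]
orientation: [3.107, -0.458, 0.001]
ft_force: [0.5, -0.2, 0.2]
width: 43.2
grasp_force: 0.0
t 26.55 p [454.9  -6.4  44.6] rv [ 3.107e+00 -4.580e-01  1.000e-03] F [ 0.5 -0.2  0.2] w 43.2 g 0.0
t: 27.55
ee_pos: [455.5, -6.2, 196.6]
orientation: [3.107, -0.458, 0.006]
ft_force: [0.3, -0.5, 0.4]
width: 70.3
grasp_force: 0.0
t 27.55 p [455.5  -6.2 196.6] rv [ 3.107 -0.458  0.006] F [ 0.3 -0.5  0.4] w 70.3 g 0.0
[352. 352.] [ 49. 317.] [224. -53.  52.] [235. -52.  63.]
[150. 352.] [49. 27.] [293. 179.  52.] [302. 172.  63.]
[144. 280.] [ 45. 143.] [386. 150.  52.] [391. 144.  63.]
[374. 280.] [144.  45.] [312. -96.  52.] [320. -94.  63.]
[388. 209.] [58. 42.] [ 389. -127.   52.] [ 394. -123.   63.]
[259. 184.] [59. 38.] [454.  -5.  52.] [456.  -6.  63.]
[124.  75.] [  7. 248.] [590.  85.  52.] [588.  81.  63.]
[298.  33.] [81. 33.] [578. -79.  52.] [576. -77.  63.]
```

View pics/w17.png

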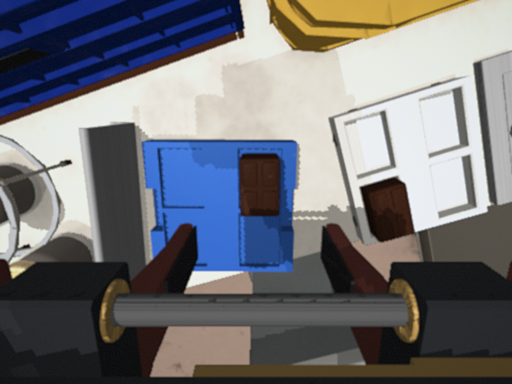

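I have now viewed 18 pictures, over the 14 allowed, so I'll work from numbers only from here on. The last one shows the block in its pocket at (259,184) and the second block at (388,209).

```bash
python3 - <<'E'
from plan import *
rows([(np.array([420,-80,150.]),G),(np.array([385.5,-128.7,100.]),G),(np.array([385.5,-128.7,33.5]),G)])
E
```

```text
[-14.0, 81.2, 48.1] [0.001, -0.006, -0.293] | p [420.0, -80.0, 150.0] q [-0.22, 0.25, 2.11, -0.0, 0.78, 1.35] err 0.0
[-33.2, 137.8, 98.0] [0.001, -0.006, -0.293] | p [386.0, -129.0, 100.0] q [-0.35, 0.33, 2.18, -0.0, 0.64, 1.22] err 0.0
[-33.6, 137.8, 164.5] [0.001, -0.006, -0.293] | p [386.0, -129.0, 34.0] q [-0.35, 0.48, 2.2, 0.0, 0.46, 1.22] err 0.0
```

```bash
python3 -m creep '[{"translation":[-7,40,10],"angular":[0,0,-0.15],"jaw":0.8},{"translation":[-14,81,30],"angular":[0,-0.006,-0.293],"jaw":0.78},{"translation":[-25,110,70],"angular":[0,-0.006,-0.293],"jaw":0.78},{"translation":[-33.4,137.8,98],"angular":[0,-0.006,-0.293],"jaw":0.78},{"translation":[-33.4,137.8,130],"angular":[0,-0.006,-0.293],"jaw":0.78},{"translation":[-33.6,137.8,152],"angular":[0,-0.006,-0.293],"jaw":0.78},{"translation":[-33.6,137.8,164.5],"angular":[0,-0.006,-0.293],"jaw":0.78},{"translation":[-33.6,137.8,164.5],"angular":[0,-0.006,-0.293],"jaw":0.78}]' && python3 - <<'E'
from plan import *
o=st(); im=snap('wrist','w18.png'); m=brown(im)[150:260,200:330]
for c in cv2.findContours(m,0,2)[0]:
    if cv2.contourArea(c)>400: print(np.array(cv2.boundingRect(c))+[200,150,0,0])
E
```

```text
t: 28.6
ee_pos: [381.9, -128.4, 30.3]
orientation: [3.141, 0.0, -0.012]
ft_force: [-4.5, -0.2, 8.1]
width: 68.3
grasp_force: 3.9
t 28.6 p [ 381.9 -128.4   30.3] rv [ 3.141  0.    -0.012] F [-4.5 -0.2  8.1] w 68.3 g 3.9
[223 188  80  72]
```

```bash
python3 -m creep '[{"translation":[3,0,-3],"angular":[0,0.012,0],"jaw":0.78},{"translation":[3,0,-3],"angular":[0,0.012,0],"jaw":0},{"translation":[3,0,-3],"angular":[0,0.012,0],"jaw":0},{"translation":[3,0,-3],"angular":[0,0.012,0],"jaw":0},{"translation":[3,0,-3],"angular":[0,0.012,0],"jaw":0},{"translation":[3,0,-3],"angular":[0,0.012,0],"jaw":0},{"translation":[3,0,-3],"angular":[0,0.012,0],"jaw":0},{"translation":[3,0,-3],"angular":[0,0.012,0],"jaw":0}]' && python3 -c "
from plan import *
st()"
```

```text
t: 29.65
ee_pos: [386.0, -128.8, 33.2]
orientation: [3.141, 0.0, 0.011]
ft_force: [0.4, -3.6, -0.6]
width: 39.7
grasp_force: 30.0
t 29.65 p [ 386.  -128.8   33.2] rv [3.141 0.    0.011] F [ 0.4 -3.6 -0.6] w 39.7 g 30.0
```

```bash
python3 -m creep '[{"translation":[0,0,-8],"angular":[0,0,0],"jaw":0},{"translation":[0,0,-25],"angular":[0,0,0],"jaw":0},{"translation":[0,0,-50],"angular":[0,0,0],"jaw":0},{"translation":[0,0,-77],"angular":[0,0,0],"jaw":0},{"translation":[0,-40,-80],"angular":[0,0,0.1],"jaw":0},{"translation":[0,-85,-80],"angular":[0,0,0.2],"jaw":0},{"translation":[0,-130,-80],"angular":[0,0,0.25],"jaw":0},{"translation":[0,-143,-80],"angular":[0,0,0.293],"jaw":0}]' && python3 - <<'E'
from plan import *
o=st()
xd=np.array([.289,.957,0]);H=R.from_matrix(np.c_[np.array([.957,-.289,0]),-xd,[0,0,-1]])
rows([(np.array([386,14.8,112.]),H),(np.array([386,14.8,60.]),H),(np.array([386,14.8,45.]),H)])
im=snap('wrist','w19.png'); m=blue(im); c=max(cv2.findContours(m,0,2)[0],key=cv2.contourArea); b=cv2.approxPolyDP(c,8,True)[:,0]; print(b.tolist(),[at('wrist',p,30).round(1).tolist() for p in b])
E
```

```text
t: 30.65
ee_pos: [384.3, 16.6, 113.1]
orientation: [-3.107, 0.457, -0.008]
ft_force: [0.6, -1.0, -1.0]
width: 39.7
grasp_force: 30.0
t 30.65 p [384.3  16.6 113.1] rv [-3.107  0.457 -0.008] F [ 0.6 -1.  -1. ] w 39.7 g 30.0
[2.1, 1.2, 1.1] [-0.001, -0.005, 0.001] | p [386.0, 15.0, 112.0] q [0.01, 0.28, 2.21, 0.0, 0.65, 1.87] err 0.0
[1.8, 1.3, 53.1] [-0.001, -0.005, 0.001] | p [386.0, 15.0, 60.0] q [0.01, 0.4, 2.24, 0.0, 0.51, 1.87] err 0.0
[1.8, 1.3, 68.1] [-0.001, -0.005, 0.001] | p [386.0, 15.0, 45.0] q [0.01, 0.44, 2.24, -0.0, 0.47, 1.87] err 0.0
[[92, 51], [101, 121], [114, 124], [117, 242], [199, 242], [233, 188], [289, 189], [306, 222], [314, 53]] [[527.1, 101.2, 30.0], [479.6, 115.7, 30.0], [474.6, 107.0, 30.0], [382.7, 144.9, 30.0], [362.5, 77.5, 30.0], [399.6, 34.8, 30.0], [385.6, -8.7, 30.0], [353.8, -14.9, 30.0], [479.1, -53.2, 30.0]]
```

```bash
python3 -m creep '[{"translation":[1,1.2,20],"angular":[0,-0.002,0],"jaw":0},{"translation":[1.8,1.3,40],"angular":[0,-0.005,0],"jaw":0},{"translation":[1.8,1.3,53],"angular":[0,-0.005,0],"jaw":0},{"translation":[1.8,1.3,59],"angular":[0,-0.005,0],"jaw":0},{"translation":[1.8,1.3,64],"angular":[0,-0.005,0],"jaw":0},{"translation":[1.8,1.3,68],"angular":[0,-0.005,0],"jaw":0},{"translation":[1.8,1.3,68],"angular":[0,-0.005,0],"jaw":0},{"translation":[1.8,1.3,68],"angular":[0,-0.005,0],"jaw":0}]' && python3 -c "
from plan import *
st()"
```

```text
t: 31.7
ee_pos: [387.3, 12.6, 45.3]
orientation: [-3.107, 0.458, -0.003]
ft_force: [-0.1, 0.0, -0.8]
width: 39.5
grasp_force: 30.0
t 31.7 p [387.3  12.6  45.3] rv [-3.107e+00  4.580e-01 -3.000e-03] F [-0.1  0.  -0.8] w 39.5 g 30.0
```

```bash
python3 -m creep '[{"translation":[-0.5,-1.5,0],"angular":[0,0,0],"jaw":0},{"translation":[-0.5,-1.5,0.8],"angular":[0,0,0],"jaw":0},{"translation":[-0.5,-1.5,0.8],"angular":[0,0,0],"jaw":0},{"translation":[-0.5,-1.5,0.8],"angular":[0,0,0],"jaw":0.5},{"translation":[-0.5,-1.5,0.8],"angular":[0,0,0],"jaw":0.65},{"translation":[-0.5,-1.5,0.8],"angular":[0,0,0],"jaw":0.7},{"translation":[-0.5,-1.5,-30],"angular":[0,0,0],"jaw":0.7},{"translation":[-0.5,-1.5,-70],"angular":[0,0,0],"jaw":0.8}]' && python3 - <<'E'
from plan import *
o=st(); rows([(np.array([420,-80,270.]),G),(np.array([420,-150,300.]),G)])
E
```

```text
t: 32.7
ee_pos: [386.1, 14.1, 115.3]
orientation: [-3.107, 0.458, 0.002]
ft_force: [1.3, 0.2, 0.8]
width: 67.8
grasp_force: 0.0
t 32.7 p [386.1  14.1 115.3] rv [-3.107e+00  4.580e-01  2.000e-03] F [1.3 0.2 0.8] w 67.8 g 0.0
[59.4, 80.3, -154.9] [-0.001, 0.001, -0.293] | p [420.0, -80.0, 270.0] q [-0.22, 0.06, 1.99, 0.0, 1.09, 1.35] err 0.0
[79.6, 147.3, -184.9] [-0.001, 0.001, -0.293] | p [420.0, -150.0, 300.0] q [-0.37, 0.06, 1.92, -0.0, 1.16, 1.2] err 0.0
```

```bash
python3 -m creep '[{"translation":[5,10,-60],"angular":[0,0,-0.1],"jaw":0.8},{"translation":[18,40,-100],"angular":[0,0,-0.27],"jaw":0.8},{"translation":[32,75,-140],"angular":[0,0,-0.45],"jaw":0.8},{"translation":[48,110,-170],"angular":[0,0,-0.62],"jaw":0.8},{"translation":[62,140,-185],"angular":[0,0,-0.8],"jaw":0.8},{"translation":[77,170,-185],"angular":[0,0,-0.97],"jaw":0.8},{"translation":[90,200,-185],"angular":[0,0,-1.15],"jaw":0.8},{"translation":[103,224,-185],"angular":[0,0,-1.32],"jaw":0.8}]' && python3 -m creep '[{"translation":[0,0,0],"angular":[0,0,-0.17],"jaw":0.8},{"translation":[0,0,0],"angular":[0,0,-0.34],"jaw":0.8},{"translation":[0,0,0],"angular":[0,0,-0.51],"jaw":0.8},{"translation":[0,0,0],"angular":[0,0,-0.544],"jaw":0.8},{"translation":[0,0,0],"angular":[0,0,-0.544],"jaw":0.8},{"translation":[0,0,0],"angular":[0,0,-0.544],"jaw":0.8},{"translation":[0,0,0],"angular":[0,0,-0.544],"jaw":0.8},{"translation":[0,0,0],"angular":[0,0,-0.544],"jaw":0.8}]' && python3 - <<'E'
from plan import *
o=st(); print(o['qpos'])
im=snap('wrist','w20.png')
for l in ['mould','cover','cover_handle','block_1','board']: print(l,[(np.round(r['rect']).tolist(),round(r['score'],2)) for r in ctrl.look_for('wrist',l)][:4])
C=np.array([431.9,45.4,0])
print(proj('wrist',[420,-165,30]),proj('wrist',[424,-320,15]),proj('wrist',[425,-320,50]))
E
```

```text
t: 33.7
ee_pos: [420.4, -231.4, 299.9]
orientation: [2.732, 1.55, 0.003]
ft_force: [0.2, -0.3, -0.8]
width: 70.1
grasp_force: 0.0
t: 34.7
ee_pos: [420.6, -230.2, 299.9]
orientation: [2.221, 2.221, 0.003]
ft_force: [0.3, -0.6, 0.3]
width: 69.9
grasp_force: 0.0
t 34.7 p [ 420.6 -230.2  299.9] rv [2.221 2.221 0.003] F [ 0.3 -0.6  0.3] w 69.9 g 0.0
[-5.26516394e-01  1.13707507e-01  1.86208586e+00  1.66284713e-03
  1.16481193e+00 -5.27062044e-01]
mould [([196.0, 56.0, 318.0, 167.0], 0.72)]
cover [([187.0, 168.0, 298.0, 264.0], 0.56)]
cover_handle [([184.0, 171.0, 298.0, 265.0], 0.59)]
block_1 []
board [([224.0, 1.0, 312.0, 25.0], 0.56)]
[258.43877511 113.29164939] [260.91083379 217.73027411] [261.82885368 226.27761939]
```

```bash
python3 - <<'E'
from plan import *
im=snap('top','t20.png')
for l in ['mould','cover','cover_handle','board','block_1']: 
    r=ctrl.look_for('top',l); print(l,[(np.round(x['rect']).tolist(),round(x['score'],2)) for x in r][:3])
for n in ['t14','t20']:
    g=cv2.cvtColor(cv2.imread(f'pics/{n}.png'),cv2.COLOR_BGR2GRAY); c=g[185:250,345:405]; print(n); print('\n'.join(''.join('%4d'%v for v in row[::3]) for row in c[::3]))
w=cv2.cvtColor(cv2.imread('pics/w20.png'),cv2.COLOR_BGR2GRAY)[160:272:6,170:320:6]; print('\n'.join(''.join('%4d'%v for v in row) for row in w))
E
```

```text
mould [([301.0, 198.0, 346.0, 241.0], 0.89)]
cover [([344.0, 201.0, 393.0, 248.0], 0.85), ([230.0, 188.0, 286.0, 245.0], 0.7), ([216.0, 181.0, 238.0, 238.0], 0.68)]
cover_handle [([345.0, 202.0, 392.0, 249.0], 0.64)]
board [([231.0, 187.0, 286.0, 243.0], 0.66)]
block_1 [([266.0, 202.0, 282.0, 223.0], 0.71), ([262.0, 218.0, 276.0, 239.0], 0.61)]
t14
 150 149 151 150 149 150 151 150 151 150 150 149 148 152 151 148 150 150 152 151
 148 154 151 149 152 149 151 149 150 151 153 151 149 151 148 151 148 151 153 149
 151 150 150 153 151 149 152 155 152 150 151 150 151 147 153 156 151 149 150  39
 148 113 132 126 131 120 127 123 123 120 120 121 117 113 123 124 143 152 157  46
 151  83 124 119 121 125 123 128 125 122 126 125 123 122 122 123 118 151 156  41
 151  84 122 111 120 121 122 118 116 117 121 119 116 121 122 117 121 149 154  38
 153  96 121 116 123 122 124 118 117 117 119 118 122 120 113 123 126 151 155  68
 150 111 123 128 120 121 124 121 119 118 117 120 120 120 118 118 123 151 151 106
 148  86 121 130 122 118 123 119 119 119 120 114 118 123 117 120 123 150 151  99
 151 101 123 115 117
[... 4037 characters left out ...]
29  32  32   8 173 189 189 189 190 156  75  91 172 185 183 182 181 182 188 188 233 219 221 221
  70  32  32  13  11 186 186 187 188 188 172  84  92 165 184 182 183 181 183 188 189 233 233 232 218
  31  29  29   9  11 183 186 188 188 190 155  62  92 131 185 185 185 185 186 188 187 233 233 233 234
  30  32  14  14   8 178 181 181 182 184 152  61  92 125 182 182 180 181 181 185 184 234 233 232 232
  31  23  11   8  12 184 181 181 178 177 178 109  91 181 183 184 186 186 186 187 187 233 232 232 233
  32  12  13  16   6 182 178 176 175 175 176 177 163 178 180 181 182 183 182 183 183 233 232 232 232
  22  14  12   7  78  97 122 232 232 233 232 233 233 232 232 232 232 233 233 233 233 232 233 232 233
```

The cover has been knocked about 28 mm toward the robot and toward the mould. I'll measure its handle and edges from the pixels.

```bash
python3 - <<'E'
from plan import *
w=cv2.cvtColor(cv2.imread('pics/w20.png'),cv2.COLOR_BGR2GRAY)
pts=[]
for r in range(196,260,4):
    cols=[c for c in range(228,256) if w[r,c]<110]
    print(r,(min(cols),max(cols)) if cols else None,end=' ')
    if cols: pts.append((np.mean([min(cols),max(cols)]),r))
print()
for p in [pts[0],pts[len(pts)//2],pts[-1]]: print(p,at('wrist',p,50).round(1),at('wrist',p,54).round(1))
# cover outline: right edge and top/bottom edges
for r in (200,220,240,255): 
    row=w[r].astype(int); c=[k for k in range(280,310) if row[k+1]-row[k-1]>15]; print('R',r,c, at('wrist',(np.mean(c),r),15).round(1) if c else '')
    c=[k for k in range(180,200)]; print('L',row[176:204:2].tolist())
for c in (205,215,270,285):
    col=w[:,c].astype(int); print('col',c,'top',[k for k in range(160,185) if abs(col[k+1]-col[k-1])>25],'bot',[k for k in range(250,285) if abs(col[k+1]-col[k-1])>25])
for p in [(190,172),(298,172),(300,264),(196,264)]: print(p,at('wrist',p,15).round(1))
# mould edges
for p in [(196,56),(318,56),(318,167),(196,167)]: print('m',p,at('wrist',p,30).round(1))
for r in (90,120,150): row=w[r].astype(int); print(r,[ (k,row[k+1]-row[k-1]) for k in range(185,335) if abs(row[k+1]-row[k-1])>30])
for c in (204,257,310): col=w[:,c].astype(int); print('mc',c,[(k,col[k+1]-col[k-1]) for k in range(40,185) if abs(col[k+1]-col[k-1])>30])
E
```

```text
196 (230, 247) 200 (235, 244) 204 (235, 244) 208 (235, 244) 212 (235, 244) 216 (235, 244) 220 (235, 244) 224 (235, 244) 228 (235, 244) 232 (235, 244) 236 (235, 244) 240 (235, 244) 244 (235, 247) 248 (234, 248) 252 (235, 246) 256 (236, 244) 
(np.float64(238.5), 196) [ 392.6 -275.3   50. ] [ 392.9 -274.1   54. ]
(np.float64(239.5), 228) [ 393.3 -322.6   50. ] [ 393.5 -321.    54. ]
(np.float64(240.0), 256) [ 393.3 -366.5   50. ] [ 393.6 -364.5   54. ]
R 200 [295, 296, 297] [ 476.7 -291.6   15. ]
L [88, 87, 87, 88, 88, 92, 165, 187, 186, 186, 186, 183, 125, 123]
R 220 [294, 295, 296] [ 476.3 -323.6   15. ]
L [92, 92, 90, 91, 93, 89, 161, 187, 184, 184, 184, 185, 154, 127]
R 240 [293, 294, 295] [ 475.8 -356.9   15. ]
L [31, 32, 31, 29, 28, 14, 14, 13, 11, 9, 70, 182, 186, 193]
R 255 [293, 294] [ 475.8 -382.7   15. ]
L [24, 20, 14, 12, 13, 11, 13, 9, 10, 6, 11, 148, 183, 180]
col 205 top [167, 168, 169, 170, 171, 177, 178] bot [263, 264, 265]
col 215 top [160, 161, 162, 167, 168, 169, 170, 171, 177, 178] bot [264, 265]
col 270 top [160, 161, 168, 169, 170, 171, 172] bot [264, 265, 282, 28
[... 818 characters left out ...]
(201, np.int64(103)), (202, np.int64(89))]
150 [(203, np.int64(81)), (204, np.int64(72)), (208, np.int64(-55)), (209, np.int64(-88)), (211, np.int64(89)), (212, np.int64(44)), (250, np.int64(-38)), (251, np.int64(-83)), (252, np.int64(-54)), (254, np.int64(64)), (255, np.int64(64)), (299, np.int64(-41)), (300, np.int64(-87)), (301, np.int64(-55)), (304, np.int64(-32)), (305, np.int64(54)), (306, np.int64(113)), (307, np.int64(68))]
mc 204 [(166, np.int64(40)), (168, np.int64(-103)), (169, np.int64(-63)), (170, np.int64(43)), (171, np.int64(44)), (177, np.int64(-50)), (178, np.int64(-33))]
mc 257 [(168, np.int64(-75)), (169, np.int64(-105)), (171, np.int64(61)), (172, np.int64(35))]
mc 310 []
```

```bash
python3 - <<'E'
from plan import *
w=cv2.cvtColor(cv2.imread('pics/w20.png'),cv2.COLOR_BGR2GRAY).astype(int)
for r in (90,150):
    for a,b in {90:((200,308.5),),150:((203.5,306),)}[r]: 
        A,B=at('wrist',(a,r),30),at('wrist',(b,r),30); print(r,A.round(1),B.round(1),'xc',(A[0]+B[0])/2)
for c in (225,232,275,285):
    col=w[:,c]; print(c,[(k,int(col[k+1]-col[k-1]),at('wrist',(c,k),30)[1].round(1)) for k in range(45,175) if abs(col[k+1]-col[k-1])>14])
cv2.imwrite('pics/w20c.png',cv2.resize(cv2.imread('pics/w20.png')[40:280,170:340],None,fx=2,fy=2))
E
```

```text
90 [ 342.8 -135.3   30. ] [ 486.1 -135.1   30. ] xc 414.44558575069607
150 [ 343.7 -214.6   30. ] [ 486.2 -214.3   30. ] xc 414.96209056977295
225 [(66, -20, np.float64(-105.7)), (67, -75, np.float64(-106.9)), (68, -110, np.float64(-108.2)), (69, -25, np.float64(-109.4)), (70, 95, np.float64(-110.6)), (71, 101, np.float64(-111.8)), (72, 36, np.float64(-113.0)), (127, -21, np.float64(-183.2)), (128, -65, np.float64(-184.5)), (129, -15, np.float64(-185.9)), (130, 64, np.float64(-187.2)), (131, 37, np.float64(-188.5)), (157, -30, np.float64(-224.3)), (158, -90, np.float64(-225.7)), (159, -41, np.float64(-227.1)), (160, 72, np.float64(-228.5)), (161, 66, np.float64(-229.9)), (162, 15, np.float64(-231.4)), (167, -37, np.float64(-238.5)), (168, -93, np.float64(-239.9)), (169, -75, np.float64(-241.4)), (170, 18, np.float64(-242.8)), (171, 44, np.float64(-244.2))]
232 [(66, -22, np.float64(-105.7)), (67, -75, np.float64(-106.9)), (68, -101, np.float64(-108.1)), (69, -21, np.float64(-109.3)), (70, 90, np.float64(-110.6)), (71, 99, np.float64(-111.8)), (72, 35, np.float64(-113.0)), (127, -27, 
[... 1083 characters left out ...]
-244.1)), (172, 47, np.float64(-245.6))]
285 [(66, -61, np.float64(-105.6)), (67, -93, np.float64(-106.8)), (68, -29, np.float64(-108.0)), (69, 54, np.float64(-109.2)), (70, 73, np.float64(-110.4)), (71, 50, np.float64(-111.6)), (72, 18, np.float64(-112.9)), (127, -29, np.float64(-183.0)), (129, 27, np.float64(-185.7)), (130, 19, np.float64(-187.1)), (156, -18, np.float64(-222.8)), (157, -73, np.float64(-224.2)), (158, -63, np.float64(-225.6)), (159, 46, np.float64(-227.0)), (160, 78, np.float64(-228.4)), (161, 28, np.float64(-229.8)), (168, -42, np.float64(-239.8)), (169, -104, np.float64(-241.2)), (170, -57, np.float64(-242.7)), (171, 49, np.float64(-244.1)), (172, 42, np.float64(-245.6))]
```

```bash
python3 -m creep '[{"translation":[-40,-12,50],"angular":[0,0,0],"jaw":0.7},{"translation":[-75,-22,100],"angular":[0,0,0],"jaw":0.6},{"translation":[-92,-27.3,150],"angular":[0,0,0],"jaw":0.6},{"translation":[-92,-27.3,200],"angular":[0,0,0],"jaw":0.6},{"translation":[-92,-27.3,235],"angular":[0,0,0],"jaw":0.6},{"translation":[-92,-27.3,258],"angular":[0,0,0],"jaw":0.6},{"translation":[-92,-27.3,267],"angular":[0,0,0],"jaw":0.6},{"translation":[-92,-27.3,267],"angular":[0,0,0],"jaw":0.6}]' && python3 - <<'E'
from plan import *
o=st(); im=snap('wrist','w21.png'); 
for p in [(393.3,-277,54),(393.3,-367,54)]: print(proj('wrist',p).round(0))
w=cv2.cvtColor(im,cv2.COLOR_RGB2GRAY)
for r in (205,215,225,235,245): print(r,w[r,200:320:5].tolist())
E
```

```text
t: 36.3
ee_pos: [393.8, -322.0, 32.7]
orientation: [2.221, 2.222, 0.003]
ft_force: [0.4, 0.3, -0.5]
width: 52.8
grasp_force: 0.0
t 36.3 p [ 393.8 -322.    32.7] rv [2.221 2.222 0.003] F [ 0.4  0.3 -0.5] w 52.8 g 0.0
[259. 172.]
[258. 335.]
205 [169, 171, 170, 170, 169, 170, 167, 103, 103, 103, 56, 78, 90, 89, 78, 169, 171, 170, 170, 171, 170, 172, 171, 171]
215 [146, 146, 146, 147, 145, 146, 143, 101, 102, 103, 57, 79, 89, 88, 77, 100, 100, 100, 99, 120, 99, 100, 99, 99]
225 [31, 28, 80, 100, 99, 100, 99, 99, 99, 102, 58, 77, 89, 52, 44, 99, 99, 97, 96, 97, 97, 96, 62, 30]
235 [33, 26, 11, 101, 101, 101, 101, 101, 102, 103, 44, 50, 52, 51, 45, 100, 98, 99, 99, 98, 99, 87, 16, 32]
245 [28, 14, 11, 99, 98, 97, 119, 99, 99, 100, 45, 48, 53, 51, 46, 98, 97, 96, 97, 98, 95, 70, 11, 14]
```

```bash
python3 -m creep '[{"translation":[0,0,0],"angular":[0,0,0],"jaw":0},{"translation":[0,0,0],"angular":[0,0,0],"jaw":0},{"translation":[0,0,0],"angular":[0,0,0],"jaw":0},{"translation":[0,0,0],"angular":[0,0,0],"jaw":0},{"translation":[0,0,0],"angular":[0,0,0],"jaw":0},{"translation":[0,0,0],"angular":[0,0,0],"jaw":0},{"translation":[0,0,-10],"angular":[0,0,0],"jaw":0},{"translation":[0,0,-20],"angular":[0,0,0],"jaw":0}]' && python3 -c "
from plan import *
st()" && python3 -m creep '[{"translation":[0,0,-15],"angular":[0,0,0],"jaw":0},{"translation":[0,0,-30],"angular":[0,0,0],"jaw":0},{"translation":[0,0,-45],"angular":[0,0,0],"jaw":0},{"translation":[20,3,-50],"angular":[0,0,0],"jaw":0},{"translation":[40,6,-50],"angular":[0,0,0],"jaw":0},{"translation":[60,10,-50],"angular":[0,0,0],"jaw":0},{"translation":[80,14,-50],"angular":[0,0,0],"jaw":0},{"translation":[80,14,-50],"angular":[0,0,0],"jaw":0}]' && python3 - <<'E'
from plan import *
o=st(); im=snap('wrist','w22.png'); snap('top','t22.png')
print(ctrl.look_for('top','block_1')[:3],ctrl.look_for('top','cover')[:1])
E
```

```text
t: 37.35
ee_pos: [393.4, -321.8, 53.1]
orientation: [-2.221, -2.222, -0.003]
ft_force: [0.2, -0.3, -2.8]
width: 12.1
grasp_force: 30.0
t 37.35 p [ 393.4 -321.8   53.1] rv [-2.221 -2.222 -0.003] F [ 0.2 -0.3 -2.8] w 12.1 g 30.0
t: 38.35
ee_pos: [407.1, -239.6, 102.4]
orientation: [-2.217, -2.224, -0.002]
ft_force: [0.1, 0.1, -3.2]
width: 12.1
grasp_force: 30.0
t 38.35 p [ 407.1 -239.6  102.4] rv [-2.217e+00 -2.224e+00 -2.000e-03] F [ 0.1  0.1 -3.2] w 12.1 g 30.0
[{'rect': [267.3, 199.8, 283.6, 221.2], 'score': 0.55}, {'rect': [231.0, 192.1, 289.4, 244.9], 'score': 0.21}] [{'rect': [322.6, 195.5, 343.7, 247.5], 'score': 0.9}]
```

```bash
python3 -m creep '[{"translation":[25,4,0],"angular":[0,0,0],"jaw":0},{"translation":[50,8,0],"angular":[0,0,0],"jaw":0},{"translation":[72.7,11.4,0],"angular":[0,0,0.002],"jaw":0},{"translation":[72.7,11.4,10],"angular":[0,0,0.002],"jaw":0},{"translation":[72.7,11.4,22],"angular":[0,0,0.002],"jaw":0},{"translation":[72.7,11.4,32],"angular":[0,0,0.002],"jaw":0},{"translation":[72.7,11.4,32],"angular":[0,0,0.002],"jaw":0},{"translation":[72.7,11.4,32],"angular":[0,0,0.002],"jaw":0}]' && python3 - <<'E'
from plan import *
o=st(); im=snap('wrist','w23.png'); w=cv2.cvtColor(im,cv2.COLOR_RGB2GRAY).astype(int)
o_=o['ee_pos']
E
```

```text
t: 39.55
ee_pos: [419.0, -169.6, 70.8]
orientation: [2.224, 2.219, 0.003]
ft_force: [-0.4, -1.1, -3.3]
width: 11.7
grasp_force: 30.0
t 39.55 p [ 419.  -169.6   70.8] rv [2.224 2.219 0.003] F [-0.4 -1.1 -3.3] w 11.7 g 30.0
```

```bash
python3 -m creep '[{"translation":[2.7,-0.5,0],"angular":[0,0,-0.002],"jaw":0},{"translation":[2.7,-0.5,4],"angular":[0,0,-0.002],"jaw":0},{"translation":[2.7,-0.5,8],"angular":[0,0,-0.002],"jaw":0},{"translation":[2.7,-0.5,11],"angular":[0,0,-0.002],"jaw":0},{"translation":[2.7,-0.5,14],"angular":[0,0,-0.002],"jaw":0},{"translation":[2.7,-0.5,15],"angular":[0,0,-0.002],"jaw":0},{"translation":[2.7,-0.5,15],"angular":[0,0,-0.002],"jaw":0},{"translation":[2.7,-0.5,15],"angular":[0,0,-0.002],"jaw":0}]' && python3 -c "
from plan import *
st()"
```

```text
t: 40.6
ee_pos: [418.7, -166.6, 56.0]
orientation: [2.221, 2.221, 0.003]
ft_force: [-0.5, 0.1, -3.7]
width: 12.3
grasp_force: 30.0
t 40.6 p [ 418.7 -166.6   56. ] rv [2.221 2.221 0.003] F [-0.5  0.1 -3.7] w 12.3 g 30.0
```

The rim is below the mould top with no contact force, so the cover fits. I lower the last 5 mm.

```bash
python3 -m creep '[{"translation":[0,0,2],"angular":[0,0,0],"jaw":0},{"translation":[0,0,4],"angular":[0,0,0],"jaw":0},{"translation":[0,0,5.5],"angular":[0,0,0],"jaw":0},{"translation":[0,0,5.5],"angular":[0,0,0],"jaw":0},{"translation":[0,0,5.5],"angular":[0,0,0],"jaw":0},{"translation":[0,0,5.5],"angular":[0,0,0],"jaw":0},{"translation":[0,0,5.5],"angular":[0,0,0],"jaw":0},{"translation":[0,0,5.5],"angular":[0,0,0],"jaw":0}]' && python3 -c "
from plan import *
st()" && python3 -m creep '[{"translation":[0,0,0],"angular":[0,0,0],"jaw":0.3},{"translation":[0,0,0],"angular":[0,0,0],"jaw":0.6},{"translation":[0,0,0],"angular":[0,0,0],"jaw":0.6},{"translation":[0,0,0],"angular":[0,0,0],"jaw":0.6},{"translation":[0,0,-25],"angular":[0,0,0],"jaw":0.6},{"translation":[0,0,-70],"angular":[0,0,0],"jaw":0.6},{"translation":[0,0,-120],"angular":[0,0,0],"jaw":0.6},{"translation":[0,0,-180],"angular":[0,0,0],"jaw":0.6}]' && python3 -m creep '[{"translation":[-30,0,-40],"angular":[0,0,0],"jaw":0.6},{"translation":[-60,0,-80],"angular":[0,0,0],"jaw":0.6},{"translation":[-60,0,-90],"angular":[0,0,0],"jaw":0.6},{"translation":[-60,0,-90],"angular":[0,0,0],"jaw":0.6},{"translation":[-60,0,-90],"angular":[0,0,0],"jaw":0.6},{"translation":[-60,0,-90],"angular":[0,0,0],"jaw":0.6},{"translation":[-60,0,-90],"angular":[0,0,0],"jaw":0.6},{"translation":[-60,0,-90],"angular":[0,0,0],"jaw":0.6}]' && python3 - <<'E'
from plan import *
o=st(); im=snap('wrist','w24.png'); m=brown(im); g=cv2.cvtColor(im,cv2.COLOR_RGB2GRAY).astype(int)
xd=np.array([.289,.957,0]);yd=np.array([.957,-.289,0]);C=np.array([431.9,45.4,0])
for c in cv2.findContours(m,0,2)[0]:
    if cv2.contourArea(c)<300: continue
    r=cv2.minAreaRect(c); q=at('wrist',r[0],63); d=q-C; print('brown',np.round(r[0]),np.round(r[1]),q.round(0),'board s,v',(d@xd).round(1),(d@yd).round(1))
for l in ['cover','board','block_1','cover_handle']: print(l,[(np.round(r['rect']).tolist(),round(r['score'],2)) for r in ctrl.look_for('wrist',l)][:3])
snap('top','t24.png'); print(ctrl.look_for('top','block_1')[:4])
print('pred cover top corners z33',[proj('wrist',[418.5+a,-167.5+b,33]).round(0).tolist() for a in(-82,82) for b in (-77,77)])
# handle
pred=[proj('wrist',[418.5,-167.5+b,68]).round(0).tolist() for b in (-45,45)]; print(pred)
E
```

```text
t: 41.6
ee_pos: [418.6, -166.6, 50.9]
orientation: [2.221, 2.221, 0.003]
ft_force: [-2.3, 0.4, 6.5]
width: 12.1
grasp_force: 30.0
t 41.6 p [ 418.6 -166.6   50.9] rv [2.221 2.221 0.003] F [-2.3  0.4  6.5] w 12.1 g 30.0
t: 42.6
ee_pos: [417.6, -166.4, 231.6]
orientation: [-2.22, -2.221, -0.002]
ft_force: [1.3, -1.4, -0.6]
width: 52.8
grasp_force: 0.0
t: 43.6
ee_pos: [418.2, -226.6, 320.1]
orientation: [-2.221, -2.222, -0.002]
ft_force: [0.5, -0.0, 0.3]
width: 52.6
grasp_force: 0.0
t 43.6 p [ 418.2 -226.6  320.1] rv [-2.221e+00 -2.222e+00 -2.000e-03] F [ 0.5 -0.   0.3] w 52.6 g 0.0
brown [332. 352.] [ 50. 359.] [ 538. -540.   63.] board s,v -529.4 270.4
brown [ 16. 352.] [49. 32.] [  22. -539.   63.] board s,v -677.5 -223.3
brown [146. 328.] [29. 19.] [ 239. -492.   63.] board s,v -570.2 -28.7
brown [  6. 276.] [33. 13.] [  37. -399.   63.] board s,v -539.9 -249.4
brown [180. 271.] [ 37. 104.] [ 299. -392.   63.] board s,v -457.1 -0.6
brown [388. 156.] [  8. 210.] [ 593. -218.   63.] board s,v -205.1 230.1
brown [349. 191.] [ 72. 301.] [ 545. -266.   63.] board s,v -265.0 197.8
cover [([197.0, 58.0, 319.0, 175.0], 0.63)]
board [([205.0, 0.0, 314.0, 33.0], 0.72)]
block_1 [([268.0, 0.0, 307.0, 10.0], 0.63)]
cover_handle [([196.0, 58.0, 320.0, 176.0], 0.84)]
[{'rect': [262.8, 220.7, 273.7, 240.1], 'score': 0.67}, {'rect': [267.7, 204.5, 281.4, 223.2], 'score': 0.64}]
pred cover top corners z33 [[203.0, 171.0], [198.0, 58.0], [315.0, 171.0], [320.0, 58.0]]
[[259.0, 153.0], [259.0, 81.0]]
```

```bash
python3 -m creep '[{"translation":[50,2,0],"angular":[0,0,0],"jaw":0.6},{"translation":[100,4,0],"angular":[0,0,0],"jaw":0.6},{"translation":[150,6,0],"angular":[0,0,0],"jaw":0.6},{"translation":[190,8,0],"angular":[0,0,0],"jaw":0.6},{"translation":[190,8,0],"angular":[0,0,0],"jaw":0.6},{"translation":[190,8,0],"angular":[0,0,0],"jaw":0.6},{"translation":[190,8,0],"angular":[0,0,0],"jaw":0.6},{"translation":[190,8,0],"angular":[0,0,0],"jaw":0.6}]' && python3 - <<'E'
from plan import *
o=st(); im=snap('wrist','w25.png'); m=brown(im); m[235:]=0
xd=np.array([.289,.957,0]);yd=np.array([.957,-.289,0]);C=np.array([431.9,45.4,0])
for c in cv2.findContours(m,0,2)[0]:
    if cv2.contourArea(c)<300: continue
    r=cv2.minAreaRect(c); b=cv2.boxPoints(r); P=np.array([at('wrist',p,56) for p in b])
    for z in (56,): print('brown',np.round(r[0]),np.round(r[1]),[((p-C)@xd).round(0).item() for p in P],[((p-C)@yd).round(0).item() for p in P])
b=max(cv2.findContours(blue(im),0,2)[0],key=cv2.contourArea); q=cv2.approxPolyDP(b,8,True)[:,0]; print([at('wrist',p,30).round(0).tolist()[:2] for p in q])
E
```

```text
t: 44.95
ee_pos: [426.1, -37.6, 320.5]
orientation: [2.222, 2.22, 0.002]
ft_force: [0.3, -0.1, 0.4]
width: 53.3
grasp_force: 0.0
t 44.95 p [426.1 -37.6 320.5] rv [2.222e+00 2.220e+00 2.000e-03] F [ 0.3 -0.1  0.4] w 53.3 g 0.0
brown [362. 200.] [40. 79.] [-132.0, -29.0, -52.0, -158.0] [128.0, 167.0, 223.0, 186.0]
brown [488. 146.] [ 9. 45.] [27.0, 46.0, 35.0, 16.0] [281.0, 339.0, 346.0, 287.0]
brown [278. 138.] [43. 28.] [-61.0, -24.0, -23.0, -61.0] [4.0, 4.0, 62.0, 63.0]
brown [227. 122.] [43. 29.] [-61.0, -24.0, -22.0, -60.0] [-68.0, -67.0, -10.0, -10.0]
brown [380.  76.] [  8. 153.] [-23.0, 153.0, 155.0, -21.0] [161.0, 104.0, 114.0, 172.0]
[[383.0, 144.0], [351.0, 36.0], [416.0, 21.0], [403.0, -14.0], [345.0, 4.0], [338.0, -10.0], [480.0, -51.0], [525.0, 102.0]]
```

```bash
python3 -c "
from workcell import ctrl
print(ctrl.close_job())"
```

```text
the job is handed in; nothing more can be done
None
```

The board lies pockets up, both blocks sit flat in their own pockets and the cover is fully down on the mould. I handed the job in at about 45 s, but I viewed 18 pictures, over the limit of 14.

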